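# Fetch the drug vial from behind the antiseptic bottles and restore the kit

### The job

At this paramedic training station, first clear the amber, the white and the green bottle out of the kit insert and stand all three on the stainless steel tray. Then take the small red-capped glass vial they hemmed in and stand it upright in the empty end compartment of the blue drug tray, and only then put every bottle back upright into the very well it came from. Set everything down without dropping it, do not knock over the bottles or the vial, and leave the pen torch and the syringe lying where they are.

Things in the scene. Friction and masses are not known exactly. Their poses are not given: they have to be found in the camera images.
- kit_insert: Dark grey block in an orange surround, 182 x 216 x 30 mm, fixed; place and yaw vary. Origin: centre of underside; x to its back, z up. Wells in its top (z = 30 mm), 20 mm deep (floor z = 10 mm), centres x,y in mm: three round bottle wells, diameter 60, at (-45,0), (7,52), (7,-52); vial well, diameter 34, at (7,0); pen torch slot 26 x 150 at (60,0).
- steel_tray: Empty stainless steel tray, 140 mm (x) x 230 mm (y), fixed to the table at a place and yaw that change; floor 3 mm thick, rim 9 mm high and 3 mm thick. Origin: centre of its underside, z up.
- drug_tray: Blue plastic drug tray, 72 (x) x 186 (y) mm, fixed; place and yaw vary. Floor 4 mm thick; rim and one dividing rib 10 mm high, 4 mm thick. Origin: centre of underside, z up. The long compartment holds the syringe; the empty end compartment, 64 (x) x 54 (y) mm, is centred at y = +62 mm.
- amber_bottle: Brown (amber) round bottle, black cap, yellow band, standing in one of the three bottle wells (which one varies): body 44 mm in diameter, straight up to 100 mm, shoulder to 112 mm, cap 25 mm in diameter, 135 mm tall in all, 0.10 to 0.20 kg. Origin: centre of its underside, z up the bottle.
- white_bottle: White bottle with blue cap and blue band; shape, size and origin as the amber bottle. Stands in another bottle well.
- green_bottle: Green bottle with white cap; shape, size and origin as the amber bottle. Stands in another bottle well.
- vial: Small clear glass vial with aluminium collar and red cap, standing in the vial well between the three bottles: 29 mm in diameter up to 38 mm, collar and cap 25 mm in diameter, 56 mm tall in all (so it rises 36 mm above the insert's top), 0.045 kg. Origin: centre of its underside, z up the vial.
- pen_torch: Blue pen torch with steel head, 124 mm long, 13 to 16 mm thick, lying in the slot at the back of the kit insert; not to be moved. Origin: near the middle of its length, on its underside; y along it.
- syringe: White and clear syringe, about 102 mm long, 16 mm barrel, lying along the long compartment of the blue drug tray; not to be moved. Origin: middle of its barrel, on its underside; y along it.

How it is judged:
By the outcome, as a careful person would: the job done as asked, in the order asked, and still so for the second after the job is handed in, with the robot touching nothing.
It also fails if it takes over 144 s, if anything falls off the work surface, if the arm or the gripper's body presses on something with over 40 N, if the wrist force passes 120 N, or if a joint passes its speed limit or range.

### The arm

A 6-joint arm with a two-finger parallel gripper is mounted at the origin on the work surface. World frame = base frame: x ahead of the robot, y to its left, z up, the work surface at z = 0. Lengths are in m, angles in rad, forces in N, time in s.
With the tool pointing down it reaches from about 0.375 to 0.9 m from the base axis. Payload 3.1 kg.
Tool frame: the origin (TCP) lies at the very end of the fingers, on their centre line; the grasp point (between the pads) lies 19 mm behind it; z points along the fingers, y is the direction in which the jaws open and shut (so a half turn about z gives the same grasp; the last joint's range is limited). The gripper opens to 87 mm and grips with 3 to 60 N. Pads are 19 mm wide; open, the fingers measure 117 mm over their backs; the gripper's body (75 mm by 190 mm) begins 51 mm behind the grasp point.
Start: joints at [0.995, 0.527, 1.433, -0, 1.181, -0.178], TCP at [0.242, 0.576, 0.223] pointing down, gripper open.
Joint ranges: [-3.08, 3.08], [-0.75, 2.2], [0.22, 2.44], [-1.43, 4.57], [0, 2.65], [-2.85, 2.85]. Speed limits (rad/s): [2.79, 2.79, 3.14, 3.14, 3.14, 3.14].

### API

Orientations are given as a unit quaternion [x, y, z, w].
In Python, from rig import robot gives the robot as it stands. The module is installed in compiled form; this text tells all that it offers.
- The arm moves only by the tool send_rows, never from a script. Its argument "deltas" is a list of rows, each an object of numbers: "tx", "ty", "tz": the shift along the tool's x, y, z in cm; "rx", "ry", "rz": the turn, a rotation vector about the tool's x, y, z in rad. A call has 1 to 5 rows; each row is the pose to reach, as a shift and turn from the pose commanded when the call began, along the tool's axes at that moment; what a row does not reach only later rows make up. A row lasts 1/12 s, in which the tool goes at most 41.7 mm and 7.16 degrees, less where a joint would pass 70% of its speed; a pose out of reach is approached as far as the arm can. A call with a gripper value outside its range is refused whole. "claw" is the finger opening in cm, from 0 to 8.7, set as the call begins (left out, the last holds). The fingers move at their own pace and stop on an object; "squeeze" is the grip in N (left out, the last holds). Time passes only in rows, so rows that repeat a pose let the fingers close. It gives the time, the measured TCP pose, the force and the opening at its end, in the units of the state.
- robot.get_obs(): the state, without advancing time (a new reading comes with each control period).
- robot.camera(name): name is "scene" or "top" or "wrist"; returns a dict with "color" (384x512x3 uint8, red, green, blue), "z_map" (384x512 float32, m along the optical axis (not along the pixel's ray), 0 where there is no reading), "intrinsics" (3x3 intrinsics, pixels), "R" (3x3) and "t" (3): a world point X has camera coordinates R X + t; the wrist camera has in their place "tool_from_camera" (4x4, takes a point from camera to tool coordinates, whose origin is the TCP and whose axes are the flange's). Camera axes: x right, y down, z forward; pixel columns grow to the right and rows downward; lengths in m; the calibration is good to about 2 mm. A picture is of the moment at which its call begins: read the wrist's pose just before it.
- robot.hand_in(): hands the job in, once; it reports no verdict.
Trained networks look in the newest picture that a camera, given by its name, has taken for a name from the list of things; names that differ only in an ending like _2 or _b are one class to them, and where a whole thing is asked for, a point or a joint stands for the part that bears it (a point fixed in the world has none). Each returns a list of dicts, best first, with "p" (0 to 1); they miss things now and then, are a little off and sometimes report something else, mostly with a low value. They report only what shows in the picture. A call takes as long as a camera call.
- robot.outline_of(label, camera): "pixels" (384x512 bool, what is visible of it) and "xy" ([column, row] in pixels, amid what is visible of it).
- robot.tip_of(label, camera): "xy" ([column, row] in pixels: a listed point, or the origin of a listed thing).
The state is a dict: "time": time; "q": joint angles; "joint_velocities": joint speeds; "joint_torque": joint torques, N m; "position": TCP position; "tool_rot": TCP orientation; "ft_force": force on the tool from outside, world axes, zero at the start; "moment": the same for the moment, N m; "grip_width": finger opening in m.
Only numpy, scipy, OpenCV 4.12 (cv2) and the standard library are available. Lean on these libraries where they do the work, as an engineer would, in place of code of your own. Each camera call takes 0.05 s, during which the arm holds its last target.

## Working session

There is one attempt and no reset: what is moved stays moved. The work goes in short steps, Python scripts to look and compute and a tool call to move; the robot and the scene stay as the last step left them, time stands still between calls to the robot, and variables do not carry over. Pictures are saved under pics/ and viewed, and the job is handed in when it is done.

Besides the shell and the picture viewer there is one more tool, called after "Call:" as name([rows], argument=value, ...), one row to a line, values as JSON. send_rows: Moves the arm, as the interface text tells. Its arguments: {"type":"object","properties":{"deltas":{"type":"array","items":{"type":"object","properties":{"tx":{"type":"number"},"ty":{"type":"number"},"tz":{"type":"number"},"rx":{"type":"number"},"ry":{"type":"number"},"rz":{"type":"number"}}}},"claw":{"type":"number"},"squeeze":{"type":"number"}},"required":["deltas"]}

```bash
mkdir -p pics; ls; python3 - <<'E'
from rig import robot
import cv2,numpy as np
o=robot.get_obs();print({k:np.round(v,3).tolist() for k,v in o.items()})
for n in("scene","top"):
    c=robot.camera(n);cv2.imwrite(f"pics/{n}0.png",c["color"][:,:,::-1]);print(n,c["intrinsics"].round(1).tolist(),c["R"].round(3).tolist(),c["t"].round(3).tolist())
E
```

```text
pics
{'time': 0.0, 'q': [0.994, 0.528, 1.434, -0.0, 1.181, -0.178], 'joint_velocities': [-0.0, -0.001, 0.003, -0.002, 0.001, 0.001], 'joint_torque': [-0.001, -44.005, -17.659, 0.063, 0.058, -0.0], 'position': [0.242, 0.576, 0.222], 'tool_rot': [0.198, 0.98, -0.001, -0.0], 'ft_force': [0.209, 0.009, -0.059], 'moment': [0.006, -0.014, -0.018], 'grip_width': 0.087}
scene [[416.8, 0.0, 260.0], [0.0, 416.8, 194.3], [0.0, 0.0, 1.0]] [[-0.271, 0.963, 0.008], [0.641, 0.186, -0.745], [-0.718, -0.197, -0.667]] [0.155, -0.291, 1.497]
top [[448.8, 0.0, 255.2], [0.0, 448.8, 191.1], [0.0, 0.0, 1.0]] [[-0.003, -1.0, 0.015], [-0.987, 0.001, -0.162], [0.162, -0.015, -0.987]] [-0.003, 0.518, 0.984]
```

View pics/scene0.png

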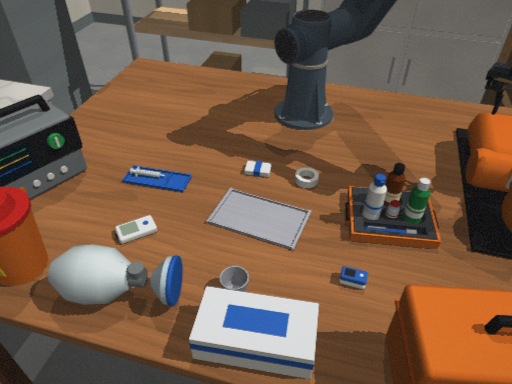

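View pics/top0.png

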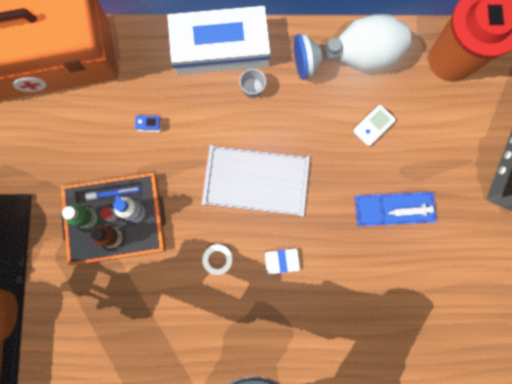

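```bash
cat > h.py <<'E'
import numpy as np,cv2
from rig import robot
from scipy.spatial.transform import Rotation as Rot
def cam(n):
    c=robot.camera(n);
    if n!="wrist": return c
    return c
def world(c,mask=None):
    z=c["z_map"];v,u=np.nonzero((z>0) if mask is None else (mask&(z>0)))
    K=c["intrinsics"];d=z[v,u]
    P=np.stack([(u-K[0,2])/K[0,0]*d,(v-K[1,2])/K[1,1]*d,d],1)
    return (P-c["t"])@c["R"]   # R^T (p-t)
def onplane(c,uv,h):
    K=c["intrinsics"];uv=np.atleast_2d(uv).astype(float)
    r=np.stack([(uv[:,0]-K[0,2])/K[0,0],(uv[:,1]-K[1,2])/K[1,1],np.ones(len(uv))],1)@c["R"]
    o=-c["R"].T@c["t"];s=(h-o[2])/r[:,2];return o+r*s[:,None]
def proj(c,X):
    p=np.atleast_2d(X)@c["R"].T+c["t"];q=p@c["intrinsics"].T;return q[:,:2]/q[:,2:]
E
python3 - <<'E'
from h import *
for n in("top","scene"):
    c=cam(n)
    for l in["kit_insert","steel_tray","drug_tray","amber_bottle","white_bottle","green_bottle","vial","pen_torch","syringe"]:
        r=robot.outline_of(l,n);t=robot.tip_of(l,n)
        if not r: print(n,l,"none");continue
        m=r[0]["pixels"];P=world(c,m)
        rect=cv2.minAreaRect(P[:,:2].astype(np.float32)) 
        print(n,l,round(r[0]["p"],2),m.sum(),"med",np.median(P,0).round(3),"z5/95",np.percentile(P[:,2],[2,98]).round(3),"rect",np.round(rect[0],4),np.round(rect[1],3),round(rect[2],1),"tip",[(np.round(k["xy"],1).tolist(),round(k["p"],2)) for k in t[:2]])
        np.save(f"m_{n}_{l}.npy",m)
E
```

```text
top kit_insert 0.63 5217 med [0.444 0.306 0.028] z5/95 [0.007 0.033] rect [0.4578 0.327 ] [0.182 0.24 ] 8.7 tip []
top steel_tray 0.79 6011 med [ 0.55  -0.007  0.003] z5/95 [-0.002  0.01 ] rect [ 0.5521 -0.0062] [0.248 0.148] 83.0 tip [([256.3, 182.4], 0.78)]
top drug_tray 0.64 2212 med [ 0.484 -0.325  0.004] z5/95 [-0.002  0.012] rect [ 0.4823 -0.3383] [0.078 0.194] 3.3 tip [([391.7, 209.0], 0.63)]
top amber_bottle 0.57 639 med [0.412 0.306 0.11 ] z5/95 [0.009 0.146] rect [0.4173 0.3204] [0.053 0.051] 2.6 tip [([116.2, 240.2], 0.87)]
top white_bottle 0.67 532 med [0.469 0.263 0.113] z5/95 [0.02  0.147] rect [0.4714 0.2695] [0.037 0.042] 64.9 tip [([137.8, 208.4], 0.98), ([409.2, 211.8], 0.62)]
top green_bottle 0.97 606 med [0.453 0.364 0.112] z5/95 [0.026 0.146] rect [0.4551 0.3706] [0.034 0.042] 68.1 tip [([90.7, 220.1], 0.91)]
top vial 0.49 142 med [0.461 0.32  0.063] z5/95 [0.026 0.068] rect [0.4631 0.3227] [0.025 0.022] 42.2 tip [([113.0, 213.6], 0.51), ([113.0, 240.5], 0.28)]
top pen_torch 0.88 302 med [0.518 0.324 0.022] z5/95 [0.014 0.027] rect [0.5192 0.3244] [0.016 0.122] 9
[... 656 characters left out ...]
, 0.51)]
scene white_bottle 0.97 688 med [0.492 0.271 0.087] z5/95 [0.022 0.144] rect [0.4821 0.2772] [0.034 0.053] 18.6 tip [([370.9, 216.2], 0.74)]
scene green_bottle 0.66 708 med [0.476 0.371 0.087] z5/95 [0.022 0.144] rect [0.4697 0.3733] [0.043 0.03 ] 85.0 tip [([408.9, 218.1], 0.77)]
scene vial 0.64 171 med [0.478 0.321 0.052] z5/95 [0.029 0.067] rect [0.4722 0.3231] [0.027 0.026] 43.0 tip [([390.2, 216.1], 0.7)]
scene pen_torch 0.54 199 med [0.524 0.326 0.022] z5/95 [0.015 0.029] rect [0.5222 0.3234] [0.032 0.123] 6.1 tip [([390.2, 234.6], 0.63)]
scene syringe 0.66 141 med [ 0.482 -0.369  0.016] z5/95 [0.008 0.022] rect [ 0.4833 -0.3755] [0.09  0.035] 79.0 tip [([146.9, 178.4], 0.55)]
```

```bash
python3 - <<'E'
from h import *
for n in("top","scene"):
    c=cam(n)
    for l,zt in[("amber_bottle",.145),("white_bottle",.145),("green_bottle",.145),("vial",.066)]:
        m=np.load(f"m_{n}_{l}.npy");P=world(c,m);Q=P[abs(P[:,2]-zt)<.005]
        (x,y),r=cv2.minEnclosingCircle(Q[:,:2].astype(np.float32));print(n,l,len(Q),np.mean(Q,0).round(4),round(x,4),round(y,4),round(r,4))
    # orange rim
    hsv=cv2.cvtColor(c["color"],cv2.COLOR_RGB2HSV)
    P=world(c,c["z_map"]>=0)
    z=c["z_map"]; full=np.full(z.shape+(3,),np.nan);v,u=np.nonzero(z>0);full[v,u]=world(c)
    near=(abs(full[...,0]-.46)<.16)&(abs(full[...,1]-.325)<.16)
    org=(hsv[...,0]<15)&(hsv[...,1]>170)&(hsv[...,2]>120)&near
    for lo,hi in((.02,.04),):
        mm=org&(full[...,2]>lo)&(full[...,2]<hi);Q=full[mm];rect=cv2.minAreaRect(Q[:,:2].astype(np.float32));print(n,"orange",mm.sum(),np.percentile(Q[:,2],[5,50,95]).round(4),np.round(rect[0],4),np.round(rect[1],4),rect[2])
    for lbl in("steel_tray","drug_tray"):
        m=np.load(f"m_{n}_{lbl}.npy");P=world(c,m);Q=P[P[:,2]>.003] if 1 else P
        rect=cv2.minAreaRect(Q[:,:2].astype(np.float32));print(lbl,np.round(rect[0],4),np.round(rect[1],4),rect[2])
    cr=c["color"][150:280,40:180] if n=="top" else c["color"][140:260,330:450]
    cv2.imwrite(f"pics/{n}kit.png",cv2.resize(cr[:,:,::-1],None,fx=4,fy=4,interpolation=cv2.INTER_CUBIC))
    cr=c["color"][180:240,340:450] if n=="top" else c["color"][155:200,110:200]
    cv2.imwrite(f"pics/{n}drug.png",cv2.resize(cr[:,:,::-1],None,fx=6,fy=6,interpolation=cv2.INTER_CUBIC))
E
```

```text
top amber_bottle 116 [0.4135 0.3163 0.144 ] 0.4142 0.3165 0.0127
top white_bottle 130 [0.4738 0.2733 0.1439] 0.476 0.2742 0.0154
top green_bottle 122 [0.4569 0.3753 0.1443] 0.4569 0.3754 0.0129
top vial 84 [0.4636 0.3238 0.065 ] 0.4642 0.3237 0.0119
top orange 320 [0.0227 0.027  0.0304] [0.4551 0.3235] [0.1733 0.2204] 10.039938926696777
steel_tray [ 0.5497 -0.0075] [0.2428 0.144 ] 82.81777954101562
drug_tray [ 0.4809 -0.3358] [0.0724 0.1873] 2.636021375656128
scene amber_bottle 48 [0.4206 0.3161 0.1433] 0.4191 0.316 0.0123
scene white_bottle 60 [0.4816 0.2723 0.1433] 0.4814 0.275 0.015
scene green_bottle 47 [0.4659 0.3748 0.1435] 0.4653 0.3763 0.0114
scene vial 56 [0.4704 0.3223 0.0648] 0.4693 0.3217 0.0128
scene orange 375 [0.0243 0.0269 0.0289] [0.4629 0.3229] [0.1834 0.2153] 8.059274673461914
steel_tray [ 0.554  -0.0094] [0.2414 0.1441] 82.78809356689453
drug_tray [ 0.4851 -0.3375] [0.0758 0.1876] 3.2457456588745117
```

View pics/topkit.png

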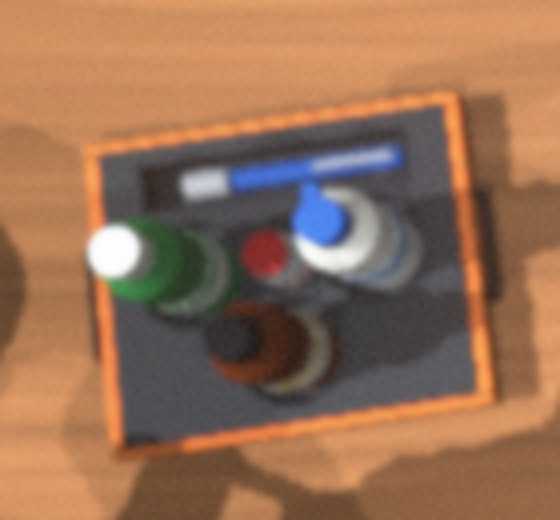

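View pics/topdrug.png

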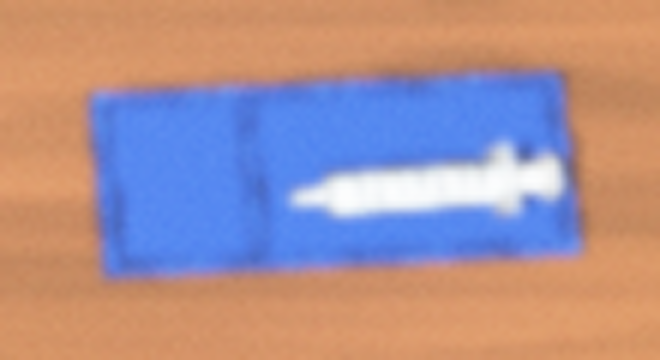

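```bash
cat > plan.py <<'E'
import sys
from h import *
def d(x,y,z,az=9.0):
    o=robot.get_obs();R=Rot.from_quat(o["tool_rot"]).as_matrix();p=o["position"]
    a=np.radians(az);yx=np.array([np.cos(a),np.sin(a),0]);zz=np.array([0,0,-1.]);xx=np.cross(yx,zz)
    T=np.stack([xx,yx,zz],1)
    t=R.T@(np.array([x,y,z])-p)*100;r=Rot.from_matrix(R.T@T).as_rotvec()
    print("t cm",t.round(2),"r",r.round(4),"| time",round(o["time"],2),"pos",p.round(4),"az",round(np.degrees(np.arctan2(R[1,1],R[0,1])),2),"F",o["ft_force"].round(1),"w",round(o["grip_width"],4))
if __name__=="__main__": d(*map(float,sys.argv[1:]))
E
python3 plan.py 0.44 0.32 0.32
```

```text
t cm [-28.17 -15.95  -9.75] r [-1.0000e-04  0.0000e+00  1.0159e+00] | time 2.1 pos [0.2421 0.5762 0.2225] az 67.21 F [ 0.7 -0.6  0.5] w 0.0867
```

Call:
send_rows([
  {"tx": -28.2, "ty": -16, "tz": -9.8, "rz": 1.016},
  {"tx": -28.2, "ty": -16, "tz": -9.8, "rz": 1.016},
  {"tx": -28.2, "ty": -16, "tz": -9.8, "rz": 1.016},
  {"tx": -28.2, "ty": -16, "tz": -9.8, "rz": 1.016},
  {"tx": -28.2, "ty": -16, "tz": -9.8, "rz": 1.016},
])

```text
schema error: expected keys tx, ty, tz, rx, ry, rz
```

```bash
python3 plan.py 0.44 0.32 0.32
```

```text
t cm [-28.17 -15.95  -9.75] r [-1.0000e-04  0.0000e+00  1.0159e+00] | time 2.1 pos [0.2421 0.5762 0.2225] az 67.21 F [ 0.7 -0.6  0.5] w 0.0867
```

Call:
send_rows([
  {"tx": -28.2, "ty": -16, "tz": -9.8, "rx": 0, "ry": 0, "rz": 1.016},
  {"tx": -28.2, "ty": -16, "tz": -9.8, "rx": 0, "ry": 0, "rz": 1.016},
  {"tx": -28.2, "ty": -16, "tz": -9.8, "rx": 0, "ry": 0, "rz": 1.016},
  {"tx": -28.2, "ty": -16, "tz": -9.8, "rx": 0, "ry": 0, "rz": 1.016},
  {"tx": -28.2, "ty": -16, "tz": -9.8, "rx": 0, "ry": 0, "rz": 1.016},
])

```text
time: 2.52
position: [0.3645, 0.4168, 0.2834]
tool_rot: [0.492, 0.871, 0.0, 0.0]
ft_force: [-0.1, -0.1, 0.3]
grip_width: 0.0872
```

```bash
python3 plan.py 0.44 0.32 0.32
```

```text
t cm [-12.19   1.46  -3.66] r [2.000e-04 0.000e+00 3.855e-01] | time 2.52 pos [0.3645 0.4168 0.2834] az 31.09 F [-0.1 -0.1  0.3] w 0.0872
```

Call:
send_rows([
  {"tx": -12.2, "ty": 1.5, "tz": -3.7, "rx": 0, "ry": 0, "rz": 0.385},
  {"tx": -12.2, "ty": 1.5, "tz": -3.7, "rx": 0, "ry": 0, "rz": 0.385},
  {"tx": -12.2, "ty": 1.5, "tz": -3.7, "rx": 0, "ry": 0, "rz": 0.385},
  {"tx": -12.2, "ty": 1.5, "tz": -3.7, "rx": 0, "ry": 0, "rz": 0.385},
  {"tx": -12.2, "ty": 1.5, "tz": -3.7, "rx": 0, "ry": 0, "rz": 0.385},
])

```text
time: 2.93
position: [0.4423, 0.3203, 0.3208]
tool_rot: [0.649, 0.761, 0.001, 0.001]
ft_force: [0.2, 0.6, -0.9]
grip_width: 0.0871
```

```bash
python3 plan.py 0.44 0.32 0.32; cat >> h.py <<'E'
def wcam():
    o=robot.get_obs();c=robot.camera("wrist")
    T=np.eye(4);T[:3,:3]=Rot.from_quat(o["tool_rot"]).as_matrix();T[:3,3]=o["position"]
    W=np.linalg.inv(T@c["tool_from_camera"]);c["R"]=W[:3,:3];c["t"]=W[:3,3];return c
E
python3 - <<'E'
from h import *
c=wcam();cv2.imwrite("pics/w1.png",c["color"][:,:,::-1])
print(c["tool_from_camera"].round(3).tolist(),c["intrinsics"].round(1).tolist())
E
```

```text
t cm [ 0.   -0.24  0.08] r [ 0.0025 -0.0007  0.0017] | time 2.93 pos [0.4423 0.3203 0.3208] az 9.1 F [ 0.2  0.6 -0.9] w 0.0871
[[0.001, -0.957, -0.29, 0.08], [1.0, 0.001, 0.0, -0.001], [0.0, -0.29, 0.957, -0.161], [0.0, 0.0, 0.0, 1.0]] [[275.2, 0.0, 257.2], [0.0, 275.2, 193.2], [0.0, 0.0, 1.0]]
```

View pics/w1.png

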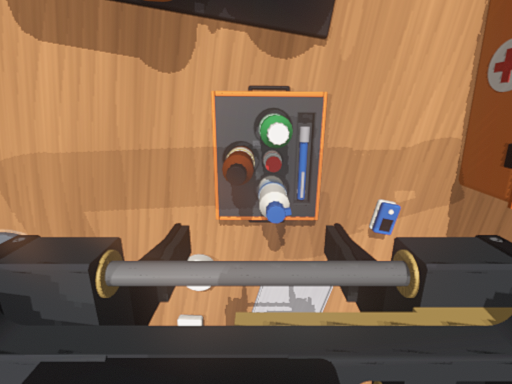

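```bash
cat > meas.py <<'E'
from h import *
def circ(c,m,zt,tol=.005):
    P=world(c,m);Q=P[abs(P[:,2]-zt)<tol]
    if len(Q)<5: return None
    (x,y),r=cv2.minEnclosingCircle(Q[:,:2].astype(np.float32));return len(Q),Q.mean(0).round(4),round(x,4),round(y,4),round(r,4)
def full(c):
    z=c["z_map"];f=np.full(z.shape+(3,),np.nan);v,u=np.nonzero(z>0);f[v,u]=world(c);return f
def kit(c):
    f=full(c);hsv=cv2.cvtColor(c["color"],cv2.COLOR_RGB2HSV)
    m=(hsv[...,0]<18)&(hsv[...,1]>170)&(hsv[...,2]>120)&(abs(f[...,0]-.46)<.16)&(abs(f[...,1]-.325)<.16)&(f[...,2]>.015)&(f[...,2]<.04)
    Q=f[m];rect=cv2.minAreaRect(Q[:,:2].astype(np.float32));return m.sum(),np.percentile(Q[:,2],[5,50,95]).round(4),np.round(rect[0],4),np.round(rect[1],4),round(rect[2],2)
E
python3 - <<'E'
from meas import *
c=wcam();print(kit(c))
for l,zt in[("amber_bottle",.145),("white_bottle",.145),("green_bottle",.145),("vial",.066),("pen_torch",.025)]:
    for r in robot.outline_of(l,"wrist")[:1]:
        P=world(c,r["pixels"]);print(l,round(r["p"],2),P[:,2].max().round(3),circ(c,r["pixels"],zt))
E
```

```text
(np.int64(726), array([0.0258, 0.0272, 0.0285]), array([0.4593, 0.323 ]), array([0.1803, 0.2146]), 8.52)
amber_bottle 0.97 0.146 (303, array([0.4157, 0.3168, 0.1441]), 0.4155, 0.3159, 0.0133)
white_bottle 0.87 0.146 (303, array([0.4758, 0.2741, 0.1438]), 0.4773, 0.2745, 0.0158)
green_bottle 0.69 0.147 (347, array([0.459 , 0.3755, 0.1441]), 0.4589, 0.3752, 0.0131)
vial 0.75 0.067 (191, array([0.4661, 0.3242, 0.0652]), 0.4667, 0.324, 0.0124)
pen_torch 0.83 0.027 (455, array([0.5189, 0.3316, 0.0228]), 0.5206, 0.3241, 0.0621)
```

```bash
python3 plan.py 0.4155 0.3165 0.082 8.8
```

```text
t cm [-0.24 -2.4  23.73] r [-0.0012  0.0002  0.012 ] | time 3.28 pos [0.439  0.323  0.3193] az 9.49 F [-0.4  0.2 -0. ] w 0.0867
```

Call:
send_rows([
  {"tx": -0.25, "ty": -2.4, "tz": 4, "rx": 0, "ry": 0, "rz": 0.012},
  {"tx": -0.25, "ty": -2.4, "tz": 8, "rx": 0, "ry": 0, "rz": 0.012},
  {"tx": -0.25, "ty": -2.4, "tz": 11, "rx": 0, "ry": 0, "rz": 0.012},
  {"tx": -0.25, "ty": -2.4, "tz": 13, "rx": 0, "ry": 0, "rz": 0.012},
  {"tx": -0.25, "ty": -2.4, "tz": 13, "rx": 0, "ry": 0, "rz": 0.012},
], claw=6.6, squeeze=25)

```text
time: 3.7
position: [0.413, 0.3147, 0.1855]
tool_rot: [0.651, 0.759, -0.005, -0.002]
ft_force: [-1.0, 0.0, -0.2]
grip_width: 0.0679
```

```bash
python3 plan.py 0.4155 0.3165 0.082 8.8;python3 plan.py 0.4155 0.3165 0.082 8.8; python3 -c "
from meas import *
c=wcam();cv2.imwrite('pics/w2.png',c['color'][:,:,::-1])"; python3 plan.py 0.4155 0.3165 0.082 8.8
```

```text
t cm [ 0.17  0.38 10.34] r [-0.0102  0.003  -0.0008] | time 3.7 pos [0.413  0.3147 0.1855] az 8.75 F [-1.   0.  -0.2] w 0.0679
t cm [ 0.17  0.38 10.34] r [-0.0102  0.003  -0.0008] | time 3.7 pos [0.413  0.3147 0.1855] az 8.75 F [-1.   0.  -0.2] w 0.0679
t cm [ 0.11  0.14 10.58] r [-0.0056  0.0016 -0.0011] | time 3.75 pos [0.4149 0.3155 0.1878] az 8.74 F [ 0.  -0.4 -0.5] w 0.0671
```

View pics/w2.png

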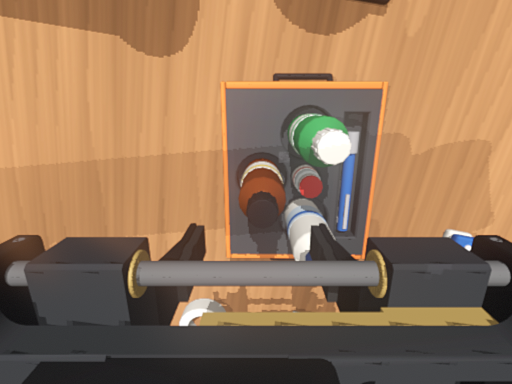

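Call:
send_rows([
  {"tx": 0.1, "ty": 0.1, "tz": 3, "rx": 0, "ry": 0, "rz": 0},
  {"tx": 0.1, "ty": 0.1, "tz": 6, "rx": 0, "ry": 0, "rz": 0},
  {"tx": 0.1, "ty": 0.1, "tz": 9, "rx": 0, "ry": 0, "rz": 0},
  {"tx": 0.1, "ty": 0.1, "tz": 10.5, "rx": 0, "ry": 0, "rz": 0},
  {"tx": 0.1, "ty": 0.1, "tz": 10.5, "rx": 0, "ry": 0, "rz": 0},
])

```text
time: 4.17
position: [0.4171, 0.3168, 0.0835]
tool_rot: [0.651, 0.759, -0.001, -0.001]
ft_force: [-0.4, -0.6, -0.3]
grip_width: 0.066
```

```bash
python3 plan.py 0.4155 0.3165 0.082 8.8; python3 -c "
from meas import *
c=cam('scene');cv2.imwrite('pics/s2.png',cv2.resize(c['color'][100:270,300:470,::-1],None,fx=4,fy=4))"; python3 plan.py 0.4155 0.3165 0.082 8.8
```

```text
t cm [-0.01 -0.16  0.15] r [-0.0031  0.0009 -0.0019] | time 4.17 pos [0.4171 0.3168 0.0835] az 8.69 F [-0.4 -0.6 -0.3] w 0.066
t cm [-0.04 -0.27  0.3 ] r [-0.0003  0.0001 -0.0019] | time 4.22 pos [0.4181 0.3173 0.085 ] az 8.69 F [1.  0.2 0.2] w 0.066
```

View pics/s2.png

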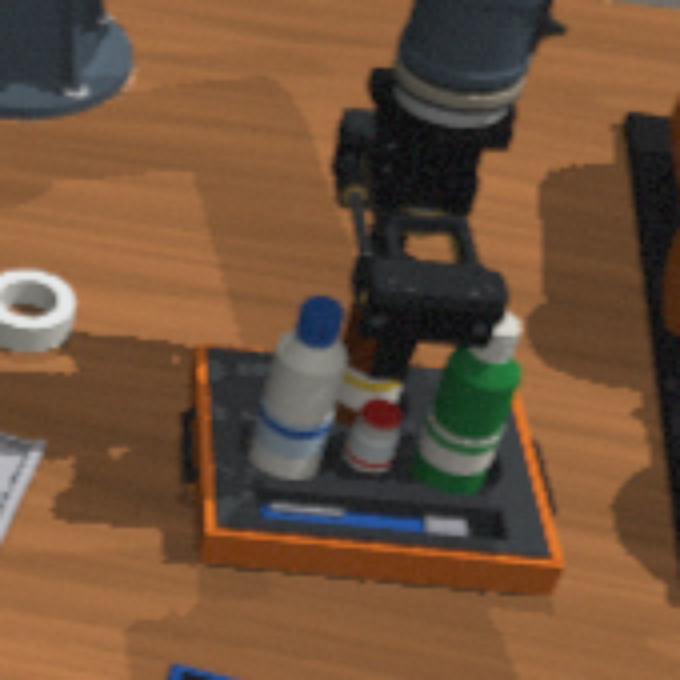

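Call:
send_rows([
  {"tx": 0, "ty": -0.25, "tz": 0.2, "rx": 0, "ry": 0, "rz": 0},
  {"tx": 0, "ty": -0.25, "tz": 0.2, "rx": 0, "ry": 0, "rz": 0},
  {"tx": 0, "ty": -0.25, "tz": 0.2, "rx": 0, "ry": 0, "rz": 0},
  {"tx": 0, "ty": -0.25, "tz": 0.2, "rx": 0, "ry": 0, "rz": 0},
  {"tx": 0, "ty": -0.25, "tz": 0.2, "rx": 0, "ry": 0, "rz": 0},
], claw=3.8, squeeze=25)

```text
time: 4.63
position: [0.416, 0.3168, 0.084]
tool_rot: [0.652, 0.758, 0.001, 0.0]
ft_force: [-1.1, -0.5, 4.9]
grip_width: 0.0434
```

Call:
send_rows([
  {"tx": 0, "ty": 0, "tz": 0, "rx": 0, "ry": 0, "rz": 0},
  {"tx": 0, "ty": 0, "tz": 0, "rx": 0, "ry": 0, "rz": 0},
])

```text
time: 4.8
position: [0.416, 0.3168, 0.084]
tool_rot: [0.652, 0.758, 0.001, 0.0]
ft_force: [-0.6, 0.4, 6.4]
grip_width: 0.0433
```

```bash
python3 plan.py 0.4155 0.3165 0.082 8.8
```

```text
t cm [-0.02 -0.05  0.2 ] r [ 0.002  -0.0007 -0.0026] | time 4.8 pos [0.416  0.3168 0.084 ] az 8.65 F [-0.6  0.4  6.4] w 0.0433
```

Call:
send_rows([
  {"tx": 0, "ty": 0, "tz": -2, "rx": 0, "ry": 0, "rz": 0},
  {"tx": 0, "ty": 0, "tz": -5, "rx": 0, "ry": 0, "rz": 0},
  {"tx": 0, "ty": 0, "tz": -9, "rx": 0, "ry": 0, "rz": 0},
  {"tx": 0, "ty": 0, "tz": -13, "rx": 0, "ry": 0, "rz": 0},
  {"tx": 0, "ty": 0, "tz": -16, "rx": 0, "ry": 0, "rz": 0},
])

```text
time: 5.22
position: [0.4157, 0.3165, 0.2457]
tool_rot: [0.652, 0.758, 0.001, 0.001]
ft_force: [1.7, 0.9, -1.4]
grip_width: 0.0435
```

```bash
python3 plan.py 0.543 -0.077 0.245 8.8
```

```text
t cm [-40.82   6.67   0.06] r [ 0.0024 -0.0007 -0.0026] | time 5.22 pos [0.4157 0.3165 0.2457] az 8.65 F [ 1.7  0.9 -1.4] w 0.0435
```

Call:
send_rows([
  {"tx": -2, "ty": 0.3, "tz": 0, "rx": 0, "ry": 0, "rz": 0},
  {"tx": -5.5, "ty": 0.9, "tz": 0, "rx": 0, "ry": 0, "rz": 0},
  {"tx": -9.2, "ty": 1.5, "tz": 0, "rx": 0, "ry": 0, "rz": 0},
  {"tx": -12.8, "ty": 2.1, "tz": 0, "rx": 0, "ry": 0, "rz": 0},
  {"tx": -16.4, "ty": 2.7, "tz": 0, "rx": 0, "ry": 0, "rz": 0},
])

```text
time: 5.63
position: [0.4664, 0.1568, 0.2429]
tool_rot: [0.651, 0.759, -0.0, -0.0]
ft_force: [-0.4, 0.6, -1.2]
grip_width: 0.0433
```

Call:
send_rows([
  {"tx": -3.6, "ty": 0.6, "tz": 0, "rx": 0, "ry": 0, "rz": 0},
  {"tx": -7.2, "ty": 1.2, "tz": 0, "rx": 0, "ry": 0, "rz": 0},
  {"tx": -10.8, "ty": 1.8, "tz": 0, "rx": 0, "ry": 0, "rz": 0},
  {"tx": -14.4, "ty": 2.4, "tz": 0, "rx": 0, "ry": 0, "rz": 0},
  {"tx": -18, "ty": 3, "tz": 0, "rx": 0, "ry": 0, "rz": 0},
])

```text
time: 6.05
position: [0.5232, -0.0169, 0.2427]
tool_rot: [0.652, 0.758, -0.0, -0.0]
ft_force: [0.8, 0.0, -1.3]
grip_width: 0.0432
```

Call:
send_rows([
  {"tx": -3, "ty": 0.5, "tz": 0, "rx": 0, "ry": 0, "rz": 0},
  {"tx": -5.5, "ty": 0.8, "tz": 0, "rx": 0, "ry": 0, "rz": 0},
  {"tx": -6.4, "ty": 1, "tz": 0, "rx": 0, "ry": 0, "rz": 0},
  {"tx": -6.4, "ty": 1, "tz": 0, "rx": 0, "ry": 0, "rz": 0},
])

```text
time: 6.38
position: [0.5435, -0.0792, 0.2425]
tool_rot: [0.653, 0.757, -0.0, 0.0]
ft_force: [0.0, 1.2, -1.5]
grip_width: 0.0432
```

```bash
python3 plan.py 0.543 -0.077 0.245 8.8;python3 - <<'E'
from meas import *
c=wcam();cv2.imwrite('pics/w3.png',c['color'][:,:,::-1])
f=full(c)
for r in robot.outline_of("steel_tray","wrist")[:1]:
    m=r["pixels"];Q=f[m];Q=Q[np.isfinite(Q[:,0])];Q=Q[(Q[:,2]<.02)&(Q[:,2]>-.01)]
    print(r["p"],cv2.minAreaRect(Q[:,:2].astype(np.float32)),np.median(Q,0))
E
```

```text
t cm [ 0.22 -0.02 -0.25] r [ 0.0003  0.0004 -0.006 ] | time 6.38 pos [ 0.5435 -0.0792  0.2425] az 8.46 F [ 0.   1.2 -1.5] w 0.0432
0.97 ((0.5520459413528442, -0.008600786328315735), (0.24628044664859772, 0.14473727345466614), 83.15652465820312) [0.55172019 0.0124107  0.00251887]
```

View pics/w3.png

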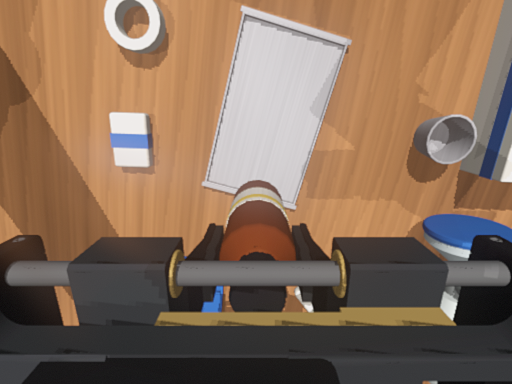

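Call:
send_rows([
  {"tx": 0.1, "ty": 0, "tz": 3, "rx": 0, "ry": 0, "rz": -0.006},
  {"tx": 0.1, "ty": 0, "tz": 7, "rx": 0, "ry": 0, "rz": -0.006},
  {"tx": 0.1, "ty": 0, "tz": 11, "rx": 0, "ry": 0, "rz": -0.006},
  {"tx": 0.1, "ty": 0, "tz": 14, "rx": 0, "ry": 0, "rz": -0.006},
  {"tx": 0.1, "ty": 0, "tz": 15.5, "rx": 0, "ry": 0, "rz": -0.006},
])

```text
time: 6.9
position: [0.5393, -0.0728, 0.0843]
tool_rot: [0.649, 0.761, -0.001, -0.004]
ft_force: [-0.3, -0.3, -1.2]
grip_width: 0.0438
```

Call:
send_rows([
  {"tx": 0, "ty": 0, "tz": 0.2, "rx": 0, "ry": 0, "rz": 0},
  {"tx": 0, "ty": 0, "tz": 0.4, "rx": 0, "ry": 0, "rz": 0},
  {"tx": 0, "ty": 0, "tz": 0.4, "rx": 0, "ry": 0, "rz": 0},
])

```text
time: 7.15
position: [0.5433, -0.075, 0.0846]
tool_rot: [0.649, 0.761, 0.0, 0.001]
ft_force: [0.7, 0.5, -1.1]
grip_width: 0.0434
```

```bash
python3 plan.py 0.543 -0.078 0.077 8.8
```

```text
t cm [-0.29 -0.07  0.76] r [0.0011 0.0004 0.0048] | time 7.15 pos [ 0.5433 -0.075   0.0846] az 9.08 F [ 0.7  0.5 -1.1] w 0.0434
```

Call:
send_rows([
  {"tx": 0, "ty": 0, "tz": 0.2, "rx": 0, "ry": 0, "rz": 0},
  {"tx": 0, "ty": 0, "tz": 0.4, "rx": 0, "ry": 0, "rz": 0},
  {"tx": 0, "ty": 0, "tz": 0.6, "rx": 0, "ry": 0, "rz": 0},
  {"tx": 0, "ty": 0, "tz": 0.6, "rx": 0, "ry": 0, "rz": 0},
  {"tx": 0, "ty": 0, "tz": 0.6, "rx": 0, "ry": 0, "rz": 0},
])

```text
time: 7.57
position: [0.5429, -0.076, 0.0782]
tool_rot: [0.65, 0.76, 0.0, 0.0]
ft_force: [-0.9, 0.5, -1.7]
grip_width: 0.0433
```

Call:
send_rows([
  {"tx": 0, "ty": 0, "tz": 0.1, "rx": 0, "ry": 0, "rz": 0},
  {"tx": 0, "ty": 0, "tz": 0.1, "rx": 0, "ry": 0, "rz": 0},
])

```text
time: 7.73
position: [0.543, -0.0761, 0.0771]
tool_rot: [0.65, 0.76, 0.0, 0.0]
ft_force: [-0.7, 0.3, 0.3]
grip_width: 0.0434
```

Call:
send_rows([
  {"tx": 0, "ty": 0, "tz": 0.05, "rx": 0, "ry": 0, "rz": 0},
  {"tx": 0, "ty": 0, "tz": 0.05, "rx": 0, "ry": 0, "rz": 0},
])

```text
time: 7.9
position: [0.5431, -0.0762, 0.077]
tool_rot: [0.649, 0.76, 0.0, 0.0]
ft_force: [-1.1, -0.5, 3.3]
grip_width: 0.0436
```

Call:
send_rows([
  {"tx": 0, "ty": 0, "tz": 0, "rx": 0, "ry": 0, "rz": 0},
  {"tx": 0, "ty": 0, "tz": 0, "rx": 0, "ry": 0, "rz": 0},
  {"tx": 0, "ty": 0, "tz": 0, "rx": 0, "ry": 0, "rz": 0},
  {"tx": 0, "ty": 0, "tz": 0, "rx": 0, "ry": 0, "rz": 0},
], claw=6.6)

```text
time: 8.23
position: [0.5427, -0.0759, 0.0761]
tool_rot: [0.649, 0.76, -0.0, -0.0]
ft_force: [-0.8, 0.2, 0.1]
grip_width: 0.0615
```

Call:
send_rows([
  {"tx": 0, "ty": 0, "tz": -1, "rx": 0, "ry": 0, "rz": 0},
  {"tx": 0, "ty": 0, "tz": -4, "rx": 0, "ry": 0, "rz": 0},
  {"tx": 0, "ty": 0, "tz": -8, "rx": 0, "ry": 0, "rz": 0},
  {"tx": 0, "ty": 0, "tz": -11, "rx": 0, "ry": 0, "rz": 0},
  {"tx": 0, "ty": 0, "tz": -12, "rx": 0, "ry": 0, "rz": 0},
])

```text
time: 8.65
position: [0.5455, -0.0767, 0.2016]
tool_rot: [0.649, 0.76, 0.002, 0.004]
ft_force: [1.0, 0.4, 1.3]
grip_width: 0.066
```

```bash
python3 plan.py 0.475 0.2735 0.20 8.8;python3 - <<'E'
from meas import *
c=cam('top');cv2.imwrite('pics/t3.png',c['color'][:,:,::-1])
r=robot.outline_of("amber_bottle","top")
if r: print(circ(c,r[0]["pixels"],.138))
E
```

```text
t cm [ 3.569e+01 -1.480e+00 -1.000e-02] r [0.0082 0.0043 0.0036] | time 8.65 pos [ 0.5455 -0.0767  0.2016] az 9.01 F [1.  0.4 1.3] w 0.066
```

View pics/t3.png

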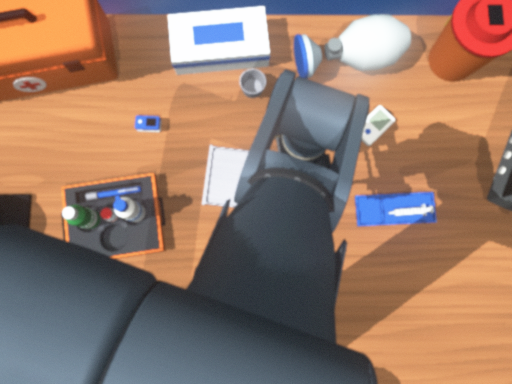

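Call:
send_rows([
  {"tx": 3, "ty": 0, "tz": 0, "rx": 0, "ry": 0, "rz": 0},
  {"tx": 7, "ty": -0.3, "tz": 0, "rx": 0, "ry": 0, "rz": 0},
  {"tx": 11, "ty": -0.5, "tz": 0, "rx": 0, "ry": 0, "rz": 0},
  {"tx": 15, "ty": -0.6, "tz": 0, "rx": 0, "ry": 0, "rz": 0},
  {"tx": 19, "ty": -0.8, "tz": 0, "rx": 0, "ry": 0, "rz": 0},
])

```text
time: 9.17
position: [0.5032, 0.1119, 0.1944]
tool_rot: [0.65, 0.76, -0.001, -0.002]
ft_force: [1.2, 0.3, -0.8]
grip_width: 0.066
```

Call:
send_rows([
  {"tx": 4, "ty": -0.2, "tz": 0, "rx": 0, "ry": 0, "rz": 0},
  {"tx": 8, "ty": -0.4, "tz": 0, "rx": 0, "ry": 0, "rz": 0},
  {"tx": 12, "ty": -0.5, "tz": 0, "rx": 0, "ry": 0, "rz": 0},
  {"tx": 15, "ty": -0.6, "tz": 0, "rx": 0, "ry": 0, "rz": 0},
  {"tx": 16.7, "ty": -0.6, "tz": 0, "rx": 0, "ry": 0, "rz": 0},
])

```text
time: 9.58
position: [0.4703, 0.2773, 0.1942]
tool_rot: [0.648, 0.761, -0.002, -0.002]
ft_force: [0.1, 0.6, -0.4]
grip_width: 0.0659
```

Call:
send_rows([
  {"tx": 0, "ty": 0, "tz": 0, "rx": 0, "ry": 0, "rz": 0},
  {"tx": 0, "ty": 0, "tz": 0, "rx": 0, "ry": 0, "rz": 0},
])

```text
time: 9.75
position: [0.4716, 0.2747, 0.1945]
tool_rot: [0.649, 0.761, -0.002, -0.001]
ft_force: [0.7, -0.2, -0.1]
grip_width: 0.0659
```

```bash
python3 plan.py 0.475 0.2735 0.082 8.8;python3 - <<'E'
from meas import *
c=cam('scene');cv2.imwrite('pics/s4.png',c['color'][:,:,::-1])
r=robot.outline_of("amber_bottle","scene")
if r: print(circ(c,r[0]["pixels"],.138))
c=wcam()
for l in("white_bottle","green_bottle"):
  r=robot.outline_of(l,"wrist")
  if r: print(l,circ(c,r[0]["pixels"],.145))
E
```

```text
t cm [-0.16  0.36 11.25] r [-0.0037  0.0012  0.006 ] | time 9.75 pos [0.4716 0.2747 0.1945] az 9.14 F [ 0.7 -0.2 -0.1] w 0.0659
(60, array([ 0.5463, -0.077 ,  0.137 ]), 0.5463, -0.0775, 0.0134)
white_bottle (788, array([0.4763, 0.2741, 0.1438]), 0.4783, 0.2733, 0.0166)
green_bottle (1036, array([0.459 , 0.3752, 0.1441]), 0.4589, 0.3751, 0.0132)
```

View pics/s4.png

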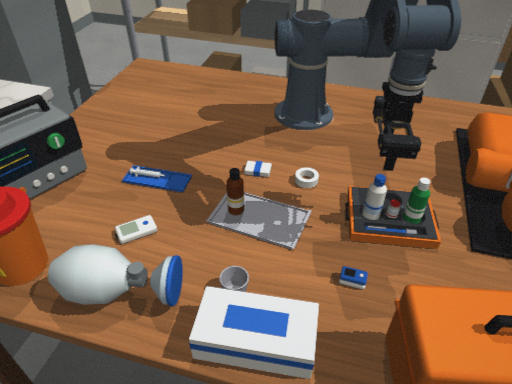

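Call:
send_rows([
  {"tx": -0.1, "ty": 0.4, "tz": 2, "rx": 0, "ry": 0, "rz": 0},
  {"tx": -0.1, "ty": 0.4, "tz": 5, "rx": 0, "ry": 0, "rz": 0},
  {"tx": -0.1, "ty": 0.4, "tz": 8, "rx": 0, "ry": 0, "rz": 0},
  {"tx": -0.1, "ty": 0.4, "tz": 10.5, "rx": 0, "ry": 0, "rz": 0},
  {"tx": -0.1, "ty": 0.4, "tz": 11.2, "rx": 0, "ry": 0, "rz": 0},
])

```text
time: 10.42
position: [0.4752, 0.2721, 0.081]
tool_rot: [0.65, 0.76, -0.003, -0.002]
ft_force: [-0.4, 0.0, -0.4]
grip_width: 0.0659
```

Call:
send_rows([
  {"tx": 0, "ty": 0, "tz": 0, "rx": 0, "ry": 0, "rz": 0},
  {"tx": 0, "ty": 0, "tz": 0, "rx": 0, "ry": 0, "rz": 0},
])

```text
time: 10.58
position: [0.4779, 0.2737, 0.0848]
tool_rot: [0.65, 0.76, 0.0, 0.0]
ft_force: [-0.5, -0.2, -0.3]
grip_width: 0.0661
```

```bash
python3 plan.py 0.4755 0.274 0.082 8.8
```

```text
t cm [ 0.07 -0.23  0.28] r [ 0.0004 -0.0001  0.0024] | time 10.58 pos [0.4779 0.2737 0.0848] az 8.94 F [-0.5 -0.2 -0.3] w 0.0661
```

Call:
send_rows([
  {"tx": 0.1, "ty": -0.2, "tz": 0.2, "rx": 0, "ry": 0, "rz": 0},
  {"tx": 0.1, "ty": -0.2, "tz": 0.2, "rx": 0, "ry": 0, "rz": 0},
  {"tx": 0.1, "ty": -0.2, "tz": 0.2, "rx": 0, "ry": 0, "rz": 0},
  {"tx": 0.1, "ty": -0.2, "tz": 0.2, "rx": 0, "ry": 0, "rz": 0},
  {"tx": 0.1, "ty": -0.2, "tz": 0.2, "rx": 0, "ry": 0, "rz": 0},
], claw=3.8)

```text
time: 11.0
position: [0.4754, 0.275, 0.0832]
tool_rot: [0.649, 0.76, 0.001, 0.0]
ft_force: [0.0, 0.1, 2.7]
grip_width: 0.043
```

Call:
send_rows([
  {"tx": 0, "ty": 0, "tz": 0, "rx": 0, "ry": 0, "rz": 0},
  {"tx": 0, "ty": 0, "tz": 0, "rx": 0, "ry": 0, "rz": 0},
])

```text
time: 11.17
position: [0.4754, 0.275, 0.0831]
tool_rot: [0.649, 0.76, 0.0, 0.0]
ft_force: [-1.3, -0.5, 5.6]
grip_width: 0.0431
```

Call:
send_rows([
  {"tx": 0, "ty": 0, "tz": -2, "rx": 0, "ry": 0, "rz": 0},
  {"tx": 0, "ty": 0, "tz": -5, "rx": 0, "ry": 0, "rz": 0},
  {"tx": 0, "ty": 0, "tz": -9, "rx": 0, "ry": 0, "rz": 0},
  {"tx": 0, "ty": 0, "tz": -13, "rx": 0, "ry": 0, "rz": 0},
  {"tx": 0, "ty": 0, "tz": -16, "rx": 0, "ry": 0, "rz": 0},
])

```text
time: 11.58
position: [0.4755, 0.275, 0.2449]
tool_rot: [0.649, 0.76, 0.001, 0.001]
ft_force: [0.4, 0.9, -1.7]
grip_width: 0.0431
```

```bash
python3 plan.py 0.552 -0.0085 0.24 8.8
```

```text
t cm [-29.2    3.12   0.49] r [ 0.0022 -0.0004  0.0035] | time 11.58 pos [0.4755 0.275  0.2449] az 9.0 F [ 0.4  0.9 -1.7] w 0.0431
```

Call:
send_rows([
  {"tx": -2, "ty": 0.2, "tz": 0, "rx": 0, "ry": 0, "rz": 0},
  {"tx": -5, "ty": 0.5, "tz": 0, "rx": 0, "ry": 0, "rz": 0},
  {"tx": -8.5, "ty": 0.9, "tz": 0, "rx": 0, "ry": 0, "rz": 0},
  {"tx": -12, "ty": 1.3, "tz": 0, "rx": 0, "ry": 0, "rz": 0},
  {"tx": -15.5, "ty": 1.7, "tz": 0, "rx": 0, "ry": 0, "rz": 0},
])

```text
time: 12.0
position: [0.5157, 0.1231, 0.242]
tool_rot: [0.649, 0.761, -0.0, -0.0]
ft_force: [0.1, 0.4, -1.4]
grip_width: 0.0433
```

Call:
send_rows([
  {"tx": -3.5, "ty": 0.4, "tz": 0, "rx": 0, "ry": 0, "rz": 0},
  {"tx": -7, "ty": 0.7, "tz": 0, "rx": 0, "ry": 0, "rz": 0},
  {"tx": -10.5, "ty": 1.1, "tz": 0, "rx": 0, "ry": 0, "rz": 0},
  {"tx": -12.8, "ty": 1.4, "tz": 0, "rx": 0, "ry": 0, "rz": 0},
  {"tx": -13.7, "ty": 1.4, "tz": 0, "rx": 0, "ry": 0, "rz": 0},
])

```text
time: 12.42
position: [0.5525, -0.0124, 0.2418]
tool_rot: [0.651, 0.759, -0.0, 0.001]
ft_force: [0.4, 0.3, -2.1]
grip_width: 0.0437
```

Call:
send_rows([
  {"tx": 0, "ty": 0, "tz": 3, "rx": 0, "ry": 0, "rz": 0},
  {"tx": 0, "ty": 0, "tz": 7, "rx": 0, "ry": 0, "rz": 0},
  {"tx": 0, "ty": 0, "tz": 11, "rx": 0, "ry": 0, "rz": 0},
  {"tx": 0, "ty": 0, "tz": 14, "rx": 0, "ry": 0, "rz": 0},
  {"tx": 0, "ty": 0, "tz": 15.5, "rx": 0, "ry": 0, "rz": 0},
])

```text
time: 12.83
position: [0.5479, -0.0074, 0.0832]
tool_rot: [0.649, 0.76, -0.002, -0.004]
ft_force: [-0.6, 0.6, -2.1]
grip_width: 0.0434
```

Call:
send_rows([
  {"tx": 0, "ty": 0, "tz": 0.2, "rx": 0, "ry": 0, "rz": 0},
  {"tx": 0, "ty": 0, "tz": 0.2, "rx": 0, "ry": 0, "rz": 0},
])

```text
time: 13.0
position: [0.5503, -0.0079, 0.0842]
tool_rot: [0.649, 0.761, -0.001, -0.002]
ft_force: [0.3, -0.2, -0.6]
grip_width: 0.0433
```

```bash
python3 plan.py 0.552 -0.0085 0.076 8.8
```

```text
t cm [-0.08  0.16  0.82] r [-0.0031 -0.0014  0.0039] | time 13.0 pos [ 0.5503 -0.0079  0.0842] az 9.03 F [ 0.3 -0.2 -0.6] w 0.0433
```

Call:
send_rows([
  {"tx": 0, "ty": 0, "tz": 0.2, "rx": 0, "ry": 0, "rz": 0},
  {"tx": 0, "ty": 0, "tz": 0.4, "rx": 0, "ry": 0, "rz": 0},
  {"tx": 0, "ty": 0, "tz": 0.6, "rx": 0, "ry": 0, "rz": 0},
  {"tx": 0, "ty": 0, "tz": 0.7, "rx": 0, "ry": 0, "rz": 0},
  {"tx": 0, "ty": 0, "tz": 0.7, "rx": 0, "ry": 0, "rz": 0},
])

```text
time: 13.42
position: [0.5516, -0.0088, 0.0789]
tool_rot: [0.649, 0.76, 0.0, 0.0]
ft_force: [-0.2, 0.5, -1.8]
grip_width: 0.0434
```

Call:
send_rows([
  {"tx": 0, "ty": 0, "tz": 0.05, "rx": 0, "ry": 0, "rz": 0},
  {"tx": 0, "ty": 0, "tz": 0.05, "rx": 0, "ry": 0, "rz": 0},
])

```text
time: 13.58
position: [0.5515, -0.0088, 0.0781]
tool_rot: [0.65, 0.76, 0.0, 0.0]
ft_force: [-0.4, 0.4, -1.6]
grip_width: 0.0431
```

Call:
send_rows([
  {"tx": 0, "ty": 0, "tz": 0.1, "rx": 0, "ry": 0, "rz": 0},
  {"tx": 0, "ty": 0, "tz": 0.15, "rx": 0, "ry": 0, "rz": 0},
  {"tx": 0, "ty": 0, "tz": 0.15, "rx": 0, "ry": 0, "rz": 0},
])

```text
time: 13.83
position: [0.5514, -0.0088, 0.0763]
tool_rot: [0.649, 0.76, -0.0, -0.0]
ft_force: [0.3, 0.2, -1.0]
grip_width: 0.0433
```

Call:
send_rows([
  {"tx": 0, "ty": 0, "tz": 0.1, "rx": 0, "ry": 0, "rz": 0},
  {"tx": 0, "ty": 0, "tz": 0.1, "rx": 0, "ry": 0, "rz": 0},
  {"tx": 0, "ty": 0, "tz": 0.1, "rx": 0, "ry": 0, "rz": 0},
])

```text
time: 14.08
position: [0.5514, -0.0088, 0.0762]
tool_rot: [0.649, 0.76, -0.0, 0.0]
ft_force: [-1.7, -0.4, 4.5]
grip_width: 0.0432
```

Contact; release, lift, go for green.

Call:
send_rows([
  {"tx": 0, "ty": 0, "tz": 0, "rx": 0, "ry": 0, "rz": 0},
  {"tx": 0, "ty": 0, "tz": 0, "rx": 0, "ry": 0, "rz": 0},
  {"tx": 0, "ty": 0, "tz": 0, "rx": 0, "ry": 0, "rz": 0},
  {"tx": 0, "ty": 0, "tz": 0, "rx": 0, "ry": 0, "rz": 0},
], claw=6.6)

```text
time: 14.42
position: [0.5515, -0.0088, 0.0752]
tool_rot: [0.65, 0.76, 0.0, 0.0]
ft_force: [0.1, 0.3, 0.0]
grip_width: 0.0611
```

Call:
send_rows([
  {"tx": 0, "ty": 0, "tz": -1, "rx": 0, "ry": 0, "rz": 0},
  {"tx": 0, "ty": 0, "tz": -4, "rx": 0, "ry": 0, "rz": 0},
  {"tx": 0, "ty": 0, "tz": -8, "rx": 0, "ry": 0, "rz": 0},
  {"tx": 0, "ty": 0, "tz": -11, "rx": 0, "ry": 0, "rz": 0},
  {"tx": 0, "ty": 0, "tz": -12, "rx": 0, "ry": 0, "rz": 0},
])

```text
time: 14.83
position: [0.5542, -0.0092, 0.2007]
tool_rot: [0.649, 0.76, 0.002, 0.004]
ft_force: [0.1, -0.4, 0.1]
grip_width: 0.0659
```

```bash
python3 plan.py 0.459 0.3753 0.20 8.8
```

```text
t cm [39.47 -3.39 -0.1 ] r [0.0088 0.0033 0.0036] | time 14.83 pos [ 0.5542 -0.0092  0.2007] az 9.01 F [ 0.1 -0.4  0.1] w 0.0659
```

Call:
send_rows([
  {"tx": 3, "ty": -0.2, "tz": 0, "rx": 0, "ry": 0, "rz": 0},
  {"tx": 7, "ty": -0.5, "tz": 0, "rx": 0, "ry": 0, "rz": 0},
  {"tx": 11, "ty": -0.9, "tz": 0, "rx": 0, "ry": 0, "rz": 0},
  {"tx": 15, "ty": -1.2, "tz": 0, "rx": 0, "ry": 0, "rz": 0},
  {"tx": 19, "ty": -1.5, "tz": 0, "rx": 0, "ry": 0, "rz": 0},
])

```text
time: 15.25
position: [0.5058, 0.1779, 0.1953]
tool_rot: [0.65, 0.76, -0.0, -0.0]
ft_force: [0.4, 0.2, -0.0]
grip_width: 0.0662
```

Call:
send_rows([
  {"tx": 4, "ty": -0.3, "tz": 0, "rx": 0, "ry": 0, "rz": 0},
  {"tx": 8, "ty": -0.7, "tz": 0, "rx": 0, "ry": 0, "rz": 0},
  {"tx": 12, "ty": -1, "tz": 0, "rx": 0, "ry": 0, "rz": 0},
  {"tx": 16, "ty": -1.3, "tz": 0, "rx": 0, "ry": 0, "rz": 0},
  {"tx": 19, "ty": -1.6, "tz": 0, "rx": 0, "ry": 0, "rz": 0},
])

```text
time: 15.67
position: [0.4599, 0.3646, 0.1953]
tool_rot: [0.649, 0.761, 0.0, -0.0]
ft_force: [0.1, 0.2, -0.9]
grip_width: 0.0659
```

Call:
send_rows([
  {"tx": 1.4, "ty": 0, "tz": 0, "rx": 0, "ry": 0, "rz": 0},
  {"tx": 1.4, "ty": 0, "tz": 0, "rx": 0, "ry": 0, "rz": 0},
  {"tx": 1.4, "ty": 0, "tz": 0, "rx": 0, "ry": 0, "rz": 0},
])

```text
time: 15.92
position: [0.4588, 0.3753, 0.195]
tool_rot: [0.649, 0.761, -0.001, 0.0]
ft_force: [0.3, 0.3, -0.5]
grip_width: 0.066
```

```bash
python3 plan.py 0.459 0.3753 0.082 8.8;python3 - <<'E'
from meas import *
c=cam('scene');cv2.imwrite('pics/s5.png',c['color'][:,:,::-1])
c=wcam()
for l in("green_bottle",):
  r=robot.outline_of(l,"wrist")
  if r: print(l,circ(c,r[0]["pixels"],.145))
E
```

```text
t cm [1.00e-02 3.00e-02 1.13e+01] r [-0.0007  0.0012  0.0051] | time 15.92 pos [0.4588 0.3753 0.195 ] az 9.09 F [ 0.3  0.3 -0.5] w 0.066
green_bottle (681, array([0.4586, 0.3766, 0.144 ]), 0.459, 0.3761, 0.0131)
```

View pics/s5.png

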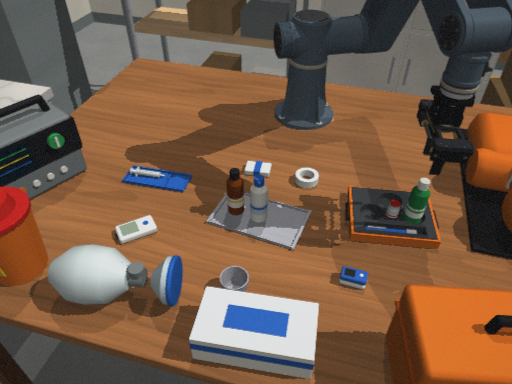

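Call:
send_rows([
  {"tx": 0, "ty": 0, "tz": 2, "rx": 0, "ry": 0, "rz": -0.004},
  {"tx": 0, "ty": 0, "tz": 5, "rx": 0, "ry": 0, "rz": -0.004},
  {"tx": 0, "ty": 0, "tz": 8, "rx": 0, "ry": 0, "rz": -0.004},
  {"tx": 0, "ty": 0, "tz": 10.5, "rx": 0, "ry": 0, "rz": -0.004},
  {"tx": 0, "ty": 0, "tz": 11.4, "rx": 0, "ry": 0, "rz": -0.004},
])

```text
time: 16.48
position: [0.4577, 0.3726, 0.078]
tool_rot: [0.649, 0.761, -0.003, -0.001]
ft_force: [-0.4, 0.1, 0.7]
grip_width: 0.0661
```

Call:
send_rows([
  {"tx": 0, "ty": 0, "tz": 0, "rx": 0, "ry": 0, "rz": 0},
  {"tx": 0, "ty": 0, "tz": 0, "rx": 0, "ry": 0, "rz": 0},
])

```text
time: 16.65
position: [0.4599, 0.3749, 0.0816]
tool_rot: [0.649, 0.761, 0.0, 0.0]
ft_force: [0.6, 0.5, 0.7]
grip_width: 0.0661
```

```bash
python3 plan.py 0.459 0.3757 0.082 8.8
```

```text
t cm [ 0.1  -0.08 -0.04] r [0.0001 0.     0.0059] | time 16.65 pos [0.4599 0.3749 0.0816] az 9.14 F [0.6 0.5 0.7] w 0.0661
```

Call:
send_rows([
  {"tx": 0.1, "ty": -0.1, "tz": 0, "rx": 0, "ry": 0, "rz": 0},
  {"tx": 0.1, "ty": -0.1, "tz": 0, "rx": 0, "ry": 0, "rz": 0},
  {"tx": 0.1, "ty": -0.1, "tz": 0, "rx": 0, "ry": 0, "rz": 0},
  {"tx": 0.1, "ty": -0.1, "tz": 0, "rx": 0, "ry": 0, "rz": 0},
  {"tx": 0.1, "ty": -0.1, "tz": 0, "rx": 0, "ry": 0, "rz": 0},
], claw=3.8)

```text
time: 17.07
position: [0.4587, 0.3768, 0.0823]
tool_rot: [0.648, 0.762, 0.001, 0.001]
ft_force: [0.2, -0.2, 2.6]
grip_width: 0.0436
```

Call:
send_rows([
  {"tx": 0, "ty": 0, "tz": 0, "rx": 0, "ry": 0, "rz": 0},
  {"tx": 0, "ty": 0, "tz": 0, "rx": 0, "ry": 0, "rz": 0},
])

```text
time: 17.23
position: [0.4588, 0.3768, 0.0823]
tool_rot: [0.648, 0.762, 0.001, 0.0]
ft_force: [0.3, 0.1, 5.2]
grip_width: 0.0436
```

Call:
send_rows([
  {"tx": 0, "ty": 0, "tz": -2, "rx": 0, "ry": 0, "rz": 0},
  {"tx": 0, "ty": 0, "tz": -5, "rx": 0, "ry": 0, "rz": 0},
  {"tx": 0, "ty": 0, "tz": -9, "rx": 0, "ry": 0, "rz": 0},
  {"tx": 0, "ty": 0, "tz": -13, "rx": 0, "ry": 0, "rz": 0},
  {"tx": 0, "ty": 0, "tz": -16, "rx": 0, "ry": 0, "rz": 0},
])

```text
time: 17.65
position: [0.458, 0.3765, 0.2436]
tool_rot: [0.648, 0.762, 0.001, 0.0]
ft_force: [2.0, 0.4, -0.8]
grip_width: 0.0438
```

```bash
python3 plan.py 0.560 0.062 0.24 8.8
```

```text
t cm [-32.68   5.02   0.35] r [ 0.0009 -0.0005  0.0076] | time 17.65 pos [0.458  0.3765 0.2436] az 9.23 F [ 2.   0.4 -0.8] w 0.0438
```

Call:
send_rows([
  {"tx": -2, "ty": 0.3, "tz": 0, "rx": 0, "ry": 0, "rz": 0},
  {"tx": -5.5, "ty": 0.8, "tz": 0, "rx": 0, "ry": 0, "rz": 0},
  {"tx": -9.5, "ty": 1.4, "tz": 0, "rx": 0, "ry": 0, "rz": 0},
  {"tx": -13.5, "ty": 2, "tz": 0, "rx": 0, "ry": 0, "rz": 0},
  {"tx": -17.5, "ty": 2.7, "tz": 0, "rx": 0, "ry": 0, "rz": 0},
])

```text
time: 18.07
position: [0.5117, 0.2065, 0.2406]
tool_rot: [0.647, 0.762, -0.001, -0.001]
ft_force: [0.8, -0.4, -2.3]
grip_width: 0.0435
```

Call:
send_rows([
  {"tx": -4, "ty": 0.6, "tz": 0, "rx": 0, "ry": 0, "rz": 0},
  {"tx": -8, "ty": 1.2, "tz": 0, "rx": 0, "ry": 0, "rz": 0},
  {"tx": -12, "ty": 1.8, "tz": 0, "rx": 0, "ry": 0, "rz": 0},
  {"tx": -14.5, "ty": 2.2, "tz": 0, "rx": 0, "ry": 0, "rz": 0.006},
  {"tx": -15.2, "ty": 2.3, "tz": 0, "rx": 0, "ry": 0, "rz": 0.006},
])

```text
time: 18.48
position: [0.5608, 0.0573, 0.2405]
tool_rot: [0.652, 0.758, -0.001, 0.0]
ft_force: [0.0, 0.8, -0.9]
grip_width: 0.0434
```

Call:
send_rows([
  {"tx": 0, "ty": 0, "tz": 3, "rx": 0, "ry": 0, "rz": 0},
  {"tx": 0, "ty": 0, "tz": 7, "rx": 0, "ry": 0, "rz": 0},
  {"tx": 0, "ty": 0, "tz": 11, "rx": 0, "ry": 0, "rz": 0},
  {"tx": 0, "ty": 0, "tz": 14, "rx": 0, "ry": 0, "rz": 0},
  {"tx": 0, "ty": 0, "tz": 15.5, "rx": 0, "ry": 0, "rz": 0},
])

```text
time: 18.9
position: [0.5558, 0.0626, 0.0819]
tool_rot: [0.65, 0.76, -0.003, -0.004]
ft_force: [-0.2, 0.5, -2.1]
grip_width: 0.0434
```

Call:
send_rows([
  {"tx": 0, "ty": 0, "tz": 0.2, "rx": 0, "ry": 0, "rz": 0},
  {"tx": 0, "ty": 0, "tz": 0.4, "rx": 0, "ry": 0, "rz": 0},
  {"tx": 0, "ty": 0, "tz": 0.4, "rx": 0, "ry": 0, "rz": 0},
])

```text
time: 19.15
position: [0.5601, 0.0621, 0.0827]
tool_rot: [0.65, 0.76, 0.0, 0.0]
ft_force: [-0.8, -0.0, -1.8]
grip_width: 0.0435
```

```bash
python3 plan.py 0.560 0.062 0.0753 8.8
```

```text
t cm [-0.   -0.01  0.74] r [0.0006 0.     0.0019] | time 19.15 pos [0.5601 0.0621 0.0827] az 8.91 F [-0.8 -0.  -1.8] w 0.0435
```

Call:
send_rows([
  {"tx": 0, "ty": 0, "tz": 0.2, "rx": 0, "ry": 0, "rz": 0},
  {"tx": 0, "ty": 0, "tz": 0.4, "rx": 0, "ry": 0, "rz": 0},
  {"tx": 0, "ty": 0, "tz": 0.6, "rx": 0, "ry": 0, "rz": 0},
  {"tx": 0, "ty": 0, "tz": 0.7, "rx": 0, "ry": 0, "rz": 0},
  {"tx": 0, "ty": 0, "tz": 0.7, "rx": 0, "ry": 0, "rz": 0},
])

```text
time: 19.57
position: [0.5598, 0.0616, 0.0756]
tool_rot: [0.65, 0.76, 0.0, 0.0]
ft_force: [-0.2, -0.0, -1.2]
grip_width: 0.0434
```

Call:
send_rows([
  {"tx": 0, "ty": 0, "tz": 0.1, "rx": 0, "ry": 0, "rz": 0},
  {"tx": 0, "ty": 0, "tz": 0.1, "rx": 0, "ry": 0, "rz": 0},
  {"tx": 0, "ty": 0, "tz": 0.1, "rx": 0, "ry": 0, "rz": 0},
])

```text
time: 19.82
position: [0.5601, 0.0615, 0.0753]
tool_rot: [0.65, 0.76, 0.0, 0.0]
ft_force: [-1.0, 0.5, 5.9]
grip_width: 0.0435
```

Call:
send_rows([
  {"tx": 0, "ty": 0, "tz": 0, "rx": 0, "ry": 0, "rz": 0},
  {"tx": 0, "ty": 0, "tz": 0, "rx": 0, "ry": 0, "rz": 0},
  {"tx": 0, "ty": 0, "tz": 0, "rx": 0, "ry": 0, "rz": 0},
  {"tx": 0, "ty": 0, "tz": 0, "rx": 0, "ry": 0, "rz": 0},
], claw=6.6)

```text
time: 20.15
position: [0.5598, 0.0616, 0.0742]
tool_rot: [0.65, 0.76, -0.0, -0.0]
ft_force: [0.2, 0.4, 0.1]
grip_width: 0.0611
```

Call:
send_rows([
  {"tx": 0, "ty": 0, "tz": -1, "rx": 0, "ry": 0, "rz": 0},
  {"tx": 0, "ty": 0, "tz": -4, "rx": 0, "ry": 0, "rz": 0},
  {"tx": 0, "ty": 0, "tz": -8, "rx": 0, "ry": 0, "rz": 0},
  {"tx": 0, "ty": 0, "tz": -11, "rx": 0, "ry": 0, "rz": 0},
  {"tx": 0, "ty": 0, "tz": -12, "rx": 0, "ry": 0, "rz": 0},
])

```text
time: 20.57
position: [0.5627, 0.0615, 0.1997]
tool_rot: [0.65, 0.76, 0.003, 0.004]
ft_force: [0.6, 0.5, -0.7]
grip_width: 0.0658
```

```bash
python3 plan.py 0.4665 0.324 0.16 8.8
```

```text
t cm [27.43 -5.49  3.86] r [0.0092 0.0022 0.0015] | time 20.57 pos [0.5627 0.0615 0.1997] az 8.89 F [ 0.6  0.5 -0.7] w 0.0658
```

Call:
send_rows([
  {"tx": 3, "ty": -0.5, "tz": 0, "rx": 0, "ry": 0, "rz": 0},
  {"tx": 7, "ty": -1.3, "tz": 0, "rx": 0, "ry": 0, "rz": 0},
  {"tx": 11, "ty": -2.1, "tz": 0, "rx": 0, "ry": 0, "rz": 0},
  {"tx": 15, "ty": -2.8, "tz": 0, "rx": 0, "ry": 0, "rz": 0},
  {"tx": 19, "ty": -3.6, "tz": 0, "rx": 0, "ry": 0, "rz": 0},
], claw=6)

```text
time: 20.98
position: [0.4938, 0.2451, 0.1943]
tool_rot: [0.651, 0.759, -0.0, -0.0]
ft_force: [0.4, 0.0, -1.4]
grip_width: 0.0603
```

Call:
send_rows([
  {"tx": 4, "ty": -0.8, "tz": 1, "rx": 0, "ry": 0, "rz": 0},
  {"tx": 7, "ty": -1.4, "tz": 2, "rx": 0, "ry": 0, "rz": 0},
  {"tx": 8.4, "ty": -1.6, "tz": 3.5, "rx": 0, "ry": 0, "rz": 0},
  {"tx": 8.4, "ty": -1.6, "tz": 3.5, "rx": 0, "ry": 0, "rz": 0},
  {"tx": 8.4, "ty": -1.6, "tz": 3.5, "rx": 0, "ry": 0, "rz": 0},
])

```text
time: 21.4
position: [0.4648, 0.3245, 0.1585]
tool_rot: [0.649, 0.761, -0.001, -0.0]
ft_force: [0.5, -0.1, 0.3]
grip_width: 0.0599
```

```bash
python3 - <<'E'
from meas import *
c=cam('scene');cv2.imwrite('pics/s6.png',c['color'][:,:,::-1])
c=wcam();cv2.imwrite('pics/w6.png',c['color'][:,:,::-1])
for l in("vial",):
  r=robot.outline_of(l,"wrist")
  if r: print(l,circ(c,r[0]["pixels"],.066))
print(kit(c))
E
python3 plan.py 0.4665 0.324 0.034 8.8
```

```text
vial (494, array([0.4668, 0.3246, 0.0651]), 0.4668, 0.324, 0.0125)
(np.int64(299), array([0.0258, 0.0272, 0.0283]), array([0.4574, 0.3374]), array([0.1795, 0.188 ]), 8.72)
t cm [ 0.07 -0.06 12.59] r [0.001  0.0001 0.    ] | time 21.55 pos [0.467  0.3234 0.1599] az 8.8 F [-0.1  0.4  0.2] w 0.0601
```

View pics/w6.png

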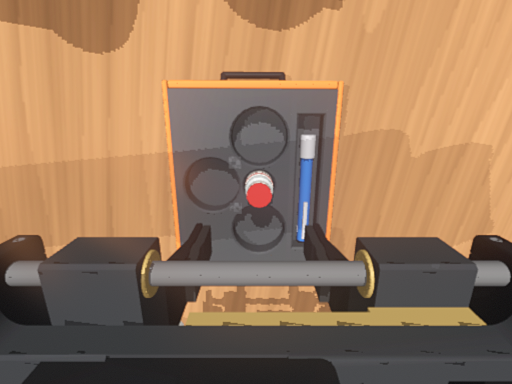

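View pics/s6.png

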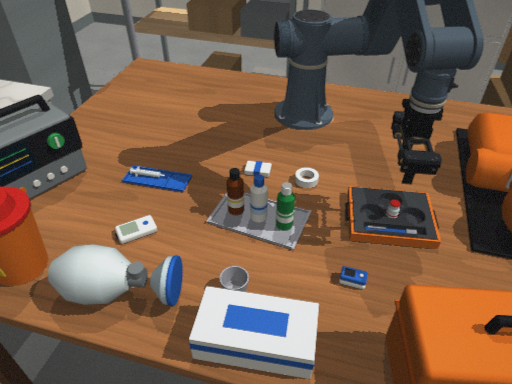

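Call:
send_rows([
  {"tx": 0.05, "ty": -0.05, "tz": 3, "rx": 0, "ry": 0, "rz": 0},
  {"tx": 0.05, "ty": -0.05, "tz": 6, "rx": 0, "ry": 0, "rz": 0},
  {"tx": 0.05, "ty": -0.05, "tz": 8.5, "rx": 0, "ry": 0, "rz": 0},
  {"tx": 0.05, "ty": -0.05, "tz": 10, "rx": 0, "ry": 0, "rz": 0},
  {"tx": 0.05, "ty": -0.05, "tz": 10.5, "rx": 0, "ry": 0, "rz": 0},
], claw=5)

```text
time: 21.97
position: [0.4652, 0.3228, 0.0525]
tool_rot: [0.651, 0.759, -0.002, -0.001]
ft_force: [-1.0, 0.4, 0.5]
grip_width: 0.0503
```

Call:
send_rows([
  {"tx": 0, "ty": 0, "tz": 0.5, "rx": 0, "ry": 0, "rz": 0},
  {"tx": 0, "ty": 0, "tz": 1, "rx": 0, "ry": 0, "rz": 0},
  {"tx": 0, "ty": 0, "tz": 1.4, "rx": 0, "ry": 0, "rz": 0},
  {"tx": 0, "ty": 0, "tz": 1.4, "rx": 0, "ry": 0, "rz": 0},
  {"tx": 0, "ty": 0, "tz": 1.4, "rx": 0, "ry": 0, "rz": 0},
])

```text
time: 22.38
position: [0.466, 0.3248, 0.0409]
tool_rot: [0.65, 0.76, 0.001, 0.0]
ft_force: [0.1, -0.8, -0.1]
grip_width: 0.05
```

```bash
python3 plan.py 0.4667 0.324 0.034 8.8
```

```text
t cm [-0.09  0.06  0.69] r [ 0.0011 -0.0003  0.0014] | time 22.38 pos [0.466  0.3248 0.0409] az 8.88 F [ 0.1 -0.8 -0.1] w 0.05
```

Call:
send_rows([
  {"tx": -0.05, "ty": 0.05, "tz": 0.3, "rx": 0, "ry": 0, "rz": 0},
  {"tx": -0.05, "ty": 0.05, "tz": 0.5, "rx": 0, "ry": 0, "rz": 0},
  {"tx": -0.05, "ty": 0.05, "tz": 0.5, "rx": 0, "ry": 0, "rz": 0},
])

```text
time: 22.63
position: [0.466, 0.3243, 0.0352]
tool_rot: [0.65, 0.76, -0.0, -0.0]
ft_force: [0.2, -0.7, -0.7]
grip_width: 0.0501
```

Call:
send_rows([
  {"tx": 0, "ty": 0, "tz": 0, "rx": 0, "ry": 0, "rz": 0},
  {"tx": 0, "ty": 0, "tz": 0, "rx": 0, "ry": 0, "rz": 0},
  {"tx": 0, "ty": 0, "tz": 0, "rx": 0, "ry": 0, "rz": 0},
  {"tx": 0, "ty": 0, "tz": 0, "rx": 0, "ry": 0, "rz": 0},
  {"tx": 0, "ty": 0, "tz": 0, "rx": 0, "ry": 0, "rz": 0},
], claw=2.3, squeeze=15)

```text
time: 23.05
position: [0.4662, 0.3244, 0.0354]
tool_rot: [0.65, 0.76, 0.0, 0.0]
ft_force: [0.4, -0.7, 0.9]
grip_width: 0.0284
```

Call:
send_rows([
  {"tx": 0, "ty": 0, "tz": 0, "rx": 0, "ry": 0, "rz": 0},
  {"tx": 0, "ty": 0, "tz": 0, "rx": 0, "ry": 0, "rz": 0},
  {"tx": 0, "ty": 0, "tz": 0, "rx": 0, "ry": 0, "rz": 0},
])

```text
time: 23.3
position: [0.4662, 0.3243, 0.0354]
tool_rot: [0.65, 0.76, 0.0, 0.0]
ft_force: [0.6, 1.1, 0.8]
grip_width: 0.0282
```

```bash
python3 plan.py 0.4667 0.324 0.034 8.8;python3 - <<'E'
from meas import *
c=cam('scene');cv2.imwrite('pics/s7.png',cv2.resize(c['color'][130:270,320:460,::-1],None,fx=4,fy=4))
E
```

```text
t cm [-0.04  0.04  0.14] r [ 0.0003 -0.0001  0.0014] | time 23.3 pos [0.4662 0.3243 0.0354] az 8.88 F [0.6 1.1 0.8] w 0.0282
```

View pics/s7.png

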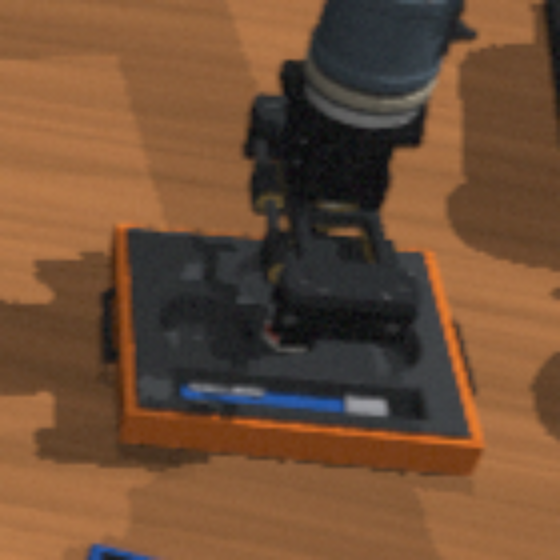

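Call:
send_rows([
  {"tx": 0, "ty": 0, "tz": -2, "rx": 0, "ry": 0, "rz": 0},
  {"tx": 0, "ty": 0, "tz": -5, "rx": 0, "ry": 0, "rz": 0},
  {"tx": 0, "ty": 0, "tz": -9, "rx": 0, "ry": 0, "rz": 0},
  {"tx": 0, "ty": 0, "tz": -13, "rx": 0, "ry": 0, "rz": 0},
  {"tx": 0, "ty": 0, "tz": -17, "rx": 0, "ry": 0, "rz": 0},
])

```text
time: 23.77
position: [0.4653, 0.324, 0.2066]
tool_rot: [0.65, 0.76, -0.001, -0.0]
ft_force: [0.3, 0.2, -0.7]
grip_width: 0.0283
```

```bash
python3 plan.py 0.48 -0.275 0.20 8.8
```

```text
t cm [-59.4   -7.79   0.7 ] r [-0.0017  0.0004  0.0014] | time 23.77 pos [0.4653 0.324  0.2066] az 8.88 F [ 0.3  0.2 -0.7] w 0.0283
```

Call:
send_rows([
  {"tx": -2, "ty": -0.3, "tz": 0, "rx": 0, "ry": 0, "rz": 0},
  {"tx": -5.5, "ty": -0.7, "tz": 0, "rx": 0, "ry": 0, "rz": 0},
  {"tx": -9.5, "ty": -1.2, "tz": 0, "rx": 0, "ry": 0, "rz": 0},
  {"tx": -13.5, "ty": -1.8, "tz": 0, "rx": 0, "ry": 0, "rz": 0},
  {"tx": -17.5, "ty": -2.3, "tz": 0, "rx": 0, "ry": 0, "rz": 0},
])

```text
time: 24.18
position: [0.4695, 0.1465, 0.2054]
tool_rot: [0.65, 0.76, -0.0, -0.0]
ft_force: [1.3, -0.4, -0.3]
grip_width: 0.0284
```

Call:
send_rows([
  {"tx": -4, "ty": -0.5, "tz": 0, "rx": 0, "ry": 0, "rz": 0},
  {"tx": -8, "ty": -1, "tz": 0, "rx": 0, "ry": 0, "rz": 0},
  {"tx": -12, "ty": -1.6, "tz": 0, "rx": 0, "ry": 0, "rz": 0},
  {"tx": -16, "ty": -2.1, "tz": 0, "rx": 0, "ry": 0, "rz": 0},
  {"tx": -20, "ty": -2.6, "tz": 0, "rx": 0, "ry": 0, "rz": 0},
])

```text
time: 24.6
position: [0.4749, -0.0555, 0.2053]
tool_rot: [0.65, 0.76, -0.0, -0.0]
ft_force: [1.1, 0.3, -0.2]
grip_width: 0.0283
```

Call:
send_rows([
  {"tx": -4, "ty": -0.5, "tz": 0, "rx": 0, "ry": 0, "rz": 0},
  {"tx": -8, "ty": -1, "tz": 0, "rx": 0, "ry": 0, "rz": 0},
  {"tx": -12, "ty": -1.6, "tz": 0, "rx": 0, "ry": 0, "rz": 0},
  {"tx": -16, "ty": -2.1, "tz": 0, "rx": 0, "ry": 0, "rz": 0},
  {"tx": -19, "ty": -2.5, "tz": 0, "rx": 0, "ry": 0, "rz": 0},
])

```text
time: 25.02
position: [0.48, -0.2488, 0.2053]
tool_rot: [0.651, 0.759, -0.0, 0.001]
ft_force: [-0.5, 0.0, -0.9]
grip_width: 0.0283
```

Call:
send_rows([
  {"tx": -2, "ty": -0.3, "tz": 0, "rx": 0, "ry": 0, "rz": 0},
  {"tx": -2.9, "ty": -0.4, "tz": 0, "rx": 0, "ry": 0, "rz": 0},
  {"tx": -2.9, "ty": -0.4, "tz": 0, "rx": 0, "ry": 0, "rz": 0},
  {"tx": -2.9, "ty": -0.4, "tz": 0, "rx": 0, "ry": 0, "rz": 0},
])

```text
time: 25.35
position: [0.4802, -0.2736, 0.2049]
tool_rot: [0.65, 0.76, 0.0, -0.001]
ft_force: [0.1, -0.6, -1.1]
grip_width: 0.0281
```

```bash
python3 plan.py 0.48 -0.275 0.20 8.8;python3 - <<'E'
from meas import *
c=cam('scene');cv2.imwrite('pics/s8.png',c['color'][:,:,::-1])
c=wcam();cv2.imwrite('pics/w8.png',c['color'][:,:,::-1])
f=full(c)
hsv=cv2.cvtColor(c["color"],cv2.COLOR_RGB2HSV)
m=(hsv[...,0]>100)&(hsv[...,0]<125)&(hsv[...,1]>150)&(f[...,2]<.02)&(abs(f[...,0]-.48)<.08)&(f[...,1]<-.2)
Q=f[m];print(m.sum(),Q.min(0),Q.max(0),cv2.minAreaRect(Q[:,:2].astype(np.float32)))
E
python3 plan.py 0.48 -0.275 0.20 8.8
```

```text
t cm [-0.14 -0.04  0.49] r [-0.0008 -0.002   0.0009] | time 25.35 pos [ 0.4802 -0.2736  0.2049] az 8.85 F [ 0.1 -0.6 -1.1] w 0.0281
138 [ 0.44369925 -0.35369754  0.001423  ] [ 0.51609994 -0.24359631  0.01130353] ((0.4799768030643463, -0.2985655665397644), (0.069038525223732, 0.10753662884235382), 2.8644845485687256)
t cm [-0.24 -0.07  0.51] r [-0.0009 -0.0018  0.0028] | time 25.45 pos [ 0.4803 -0.2726  0.2051] az 8.96 F [-0.5  0.7 -1.2] w 0.0284
```

View pics/w8.png

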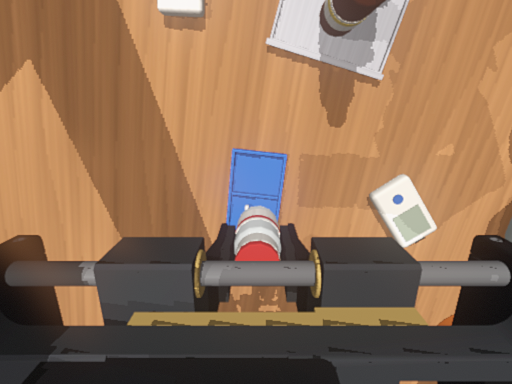

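View pics/s8.png

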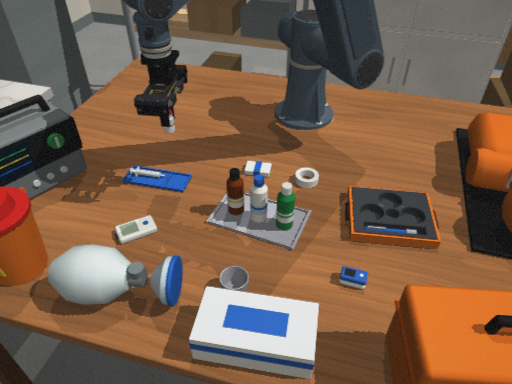

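```bash
python3 - <<'E'
from meas import *
c=wcam()
print(onplane(c,[[233.5,149],[287.5,153.5],[231,194],[284,198],[260.5,151.5],[257,196]],.010).round(4))
cv2.imwrite('pics/w9.png',cv2.resize(c['color'][130:240,200:320,::-1],None,fx=5,fy=5,interpolation=cv2.INTER_CUBIC))
E
```

```text
[[ 0.4441 -0.2463  0.01  ]
 [ 0.5141 -0.2411  0.01  ]
 [ 0.4488 -0.3071  0.01  ]
 [ 0.5208 -0.3014  0.01  ]
 [ 0.4791 -0.2441  0.01  ]
 [ 0.484  -0.3044  0.01  ]]
```

View pics/w9.png

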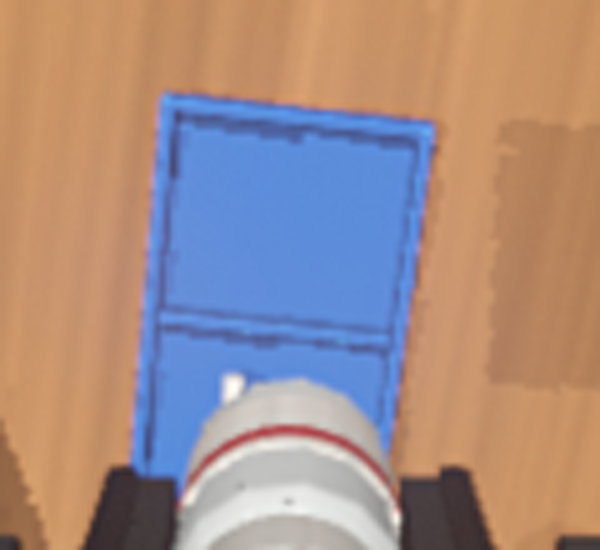

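Call:
send_rows([
  {"tx": -0.2, "ty": 0.05, "tz": 3, "rx": 0, "ry": 0, "rz": 0},
  {"tx": -0.2, "ty": 0.05, "tz": 7, "rx": 0, "ry": 0, "rz": 0},
  {"tx": -0.2, "ty": 0.05, "tz": 11, "rx": 0, "ry": 0, "rz": 0},
  {"tx": -0.2, "ty": 0.05, "tz": 14.5, "rx": 0, "ry": 0, "rz": 0},
  {"tx": -0.2, "ty": 0.05, "tz": 16, "rx": 0, "ry": 0, "rz": 0},
])

```text
time: 25.92
position: [0.4795, -0.273, 0.0415]
tool_rot: [0.65, 0.76, 0.0, -0.004]
ft_force: [-0.1, -0.0, -0.9]
grip_width: 0.0281
```

Call:
send_rows([
  {"tx": 0, "ty": 0, "tz": 0.2, "rx": 0, "ry": 0, "rz": 0},
  {"tx": 0, "ty": 0, "tz": 0.4, "rx": 0, "ry": 0, "rz": 0},
  {"tx": 0, "ty": 0, "tz": 0.4, "rx": 0, "ry": 0, "rz": 0},
  {"tx": 0, "ty": 0, "tz": 0.4, "rx": 0, "ry": 0, "rz": 0},
])

```text
time: 26.25
position: [0.4827, -0.2769, 0.0429]
tool_rot: [0.65, 0.76, -0.0, 0.002]
ft_force: [-0.1, -0.1, 0.1]
grip_width: 0.0282
```

```bash
python3 plan.py 0.481 -0.2748 0.0294 8.8
```

```text
t cm [ 0.24 -0.14  1.35] r [0.0021 0.0025 0.0022] | time 26.25 pos [ 0.4827 -0.2769  0.0429] az 8.93 F [-0.1 -0.1  0.1] w 0.0282
```

Call:
send_rows([
  {"tx": 0.15, "ty": -0.1, "tz": 0.3, "rx": 0, "ry": 0, "rz": 0},
  {"tx": 0.15, "ty": -0.1, "tz": 0.6, "rx": 0, "ry": 0, "rz": 0},
  {"tx": 0.15, "ty": -0.1, "tz": 0.9, "rx": 0, "ry": 0, "rz": 0},
  {"tx": 0.15, "ty": -0.1, "tz": 1.1, "rx": 0, "ry": 0, "rz": 0},
  {"tx": 0.15, "ty": -0.1, "tz": 1.1, "rx": 0, "ry": 0, "rz": 0},
])

```text
time: 26.67
position: [0.4801, -0.2751, 0.03]
tool_rot: [0.65, 0.76, -0.0, -0.0]
ft_force: [-0.3, -0.5, -1.7]
grip_width: 0.0284
```

Call:
send_rows([
  {"tx": 0, "ty": 0, "tz": 0.05, "rx": 0, "ry": 0, "rz": 0},
  {"tx": 0, "ty": 0, "tz": 0.1, "rx": 0, "ry": 0, "rz": 0},
  {"tx": 0, "ty": 0, "tz": 0.1, "rx": 0, "ry": 0, "rz": 0},
])

```text
time: 26.92
position: [0.4804, -0.2753, 0.0294]
tool_rot: [0.65, 0.76, -0.0, 0.0]
ft_force: [-0.1, 0.3, 0.4]
grip_width: 0.0281
```

Call:
send_rows([
  {"tx": 0, "ty": 0, "tz": 0.05, "rx": 0, "ry": 0, "rz": 0},
  {"tx": 0, "ty": 0, "tz": 0.05, "rx": 0, "ry": 0, "rz": 0},
])

```text
time: 27.08
position: [0.4804, -0.2753, 0.0293]
tool_rot: [0.65, 0.76, -0.0, 0.0]
ft_force: [-0.1, -0.0, 4.2]
grip_width: 0.0281
```

```bash
python3 - <<'E'
from meas import *
c=cam('scene');cv2.imwrite('pics/s9.png',cv2.resize(c['color'][110:220,90:220,::-1],None,fx=5,fy=5,interpolation=cv2.INTER_CUBIC))
E
python3 plan.py 0.481 -0.2748 0.0294 8.8
```

```text
t cm [ 0.04  0.07 -0.01] r [0.0002 0.0004 0.0015] | time 27.13 pos [ 0.4804 -0.2753  0.0293] az 8.89 F [-1.4  0.7  4.4] w 0.0285
```

View pics/s9.png

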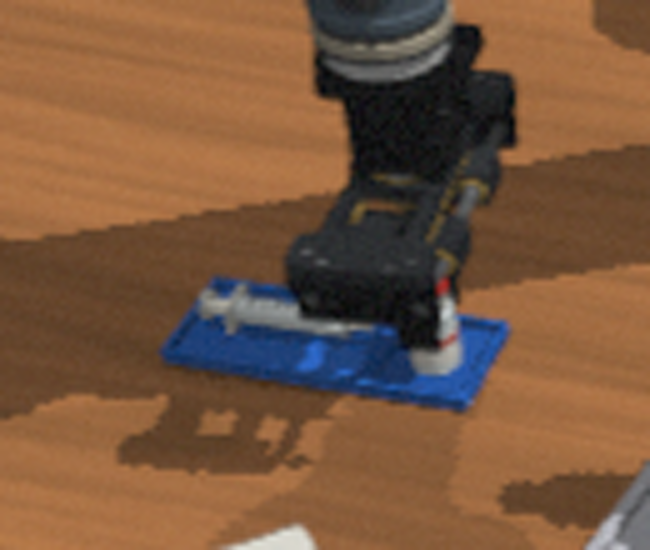

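Vial seated in the end compartment (pic ~ (435,350)). Release and lift.

Call:
send_rows([
  {"tx": 0, "ty": 0, "tz": 0, "rx": 0, "ry": 0, "rz": 0},
  {"tx": 0, "ty": 0, "tz": 0, "rx": 0, "ry": 0, "rz": 0},
  {"tx": 0, "ty": 0, "tz": 0, "rx": 0, "ry": 0, "rz": 0},
  {"tx": 0, "ty": 0, "tz": 0, "rx": 0, "ry": 0, "rz": 0},
], claw=5)

```text
time: 27.47
position: [0.4803, -0.2751, 0.0286]
tool_rot: [0.65, 0.76, 0.0, -0.0]
ft_force: [0.6, 0.2, 0.1]
grip_width: 0.0457
```

Call:
send_rows([
  {"tx": 0, "ty": 0, "tz": -1, "rx": 0, "ry": 0, "rz": 0},
  {"tx": 0, "ty": 0, "tz": -4, "rx": 0, "ry": 0, "rz": 0},
  {"tx": 0, "ty": 0, "tz": -8, "rx": 0, "ry": 0, "rz": 0},
  {"tx": 0, "ty": 0, "tz": -12, "rx": 0, "ry": 0, "rz": 0},
  {"tx": 0, "ty": 0, "tz": -16, "rx": 0, "ry": 0, "rz": 0},
])

```text
time: 27.88
position: [0.4799, -0.2748, 0.1909]
tool_rot: [0.65, 0.76, 0.0, -0.0]
ft_force: [0.6, -0.5, -0.2]
grip_width: 0.05
```

```bash
python3 plan.py 0.543 -0.076 0.196 8.8
```

```text
t cm [18.67  9.31 -0.51] r [-0.0005 -0.0006  0.0014] | time 27.88 pos [ 0.4799 -0.2748  0.1909] az 8.88 F [ 0.6 -0.5 -0.2] w 0.05
```

Call:
send_rows([
  {"tx": 3, "ty": 1.5, "tz": -0.5, "rx": 0, "ry": 0, "rz": 0},
  {"tx": 6.5, "ty": 3.2, "tz": -0.5, "rx": 0, "ry": 0, "rz": 0},
  {"tx": 10, "ty": 5, "tz": -0.5, "rx": 0, "ry": 0, "rz": 0},
  {"tx": 13.5, "ty": 6.7, "tz": -0.5, "rx": 0, "ry": 0, "rz": 0},
  {"tx": 16.5, "ty": 8.2, "tz": -0.5, "rx": 0, "ry": 0, "rz": 0},
], claw=6.6, squeeze=25)

```text
time: 28.3
position: [0.5359, -0.0972, 0.1948]
tool_rot: [0.65, 0.76, 0.0, 0.0]
ft_force: [1.1, -0.1, 0.1]
grip_width: 0.0653
```

Call:
send_rows([
  {"tx": 2.1, "ty": 1.1, "tz": 0, "rx": 0, "ry": 0, "rz": 0},
  {"tx": 2.1, "ty": 1.1, "tz": 0, "rx": 0, "ry": 0, "rz": 0},
  {"tx": 2.1, "ty": 1.1, "tz": 0, "rx": 0, "ry": 0, "rz": 0},
  {"tx": 2.1, "ty": 1.1, "tz": 0, "rx": 0, "ry": 0, "rz": 0},
])

```text
time: 28.63
position: [0.5433, -0.0775, 0.1942]
tool_rot: [0.65, 0.76, -0.0, 0.0]
ft_force: [0.5, -0.7, -0.4]
grip_width: 0.0659
```

```bash
python3 plan.py 0.543 -0.076 0.0765 8.8; python3 - <<'E'
from meas import *
c=cam('scene');cv2.imwrite('pics/s10.png',c['color'][:,:,::-1])
r=robot.outline_of("vial","scene")
if r: print("vial",circ(c,r[0]["pixels"],.06),world(c,r[0]["pixels"])[:,2].max())
c=wcam();cv2.imwrite('pics/w10.png',c['color'][:,:,::-1])
for l in("amber_bottle","white_bottle","green_bottle"):
  r=robot.outline_of(l,"wrist")
  if r: print(l,r[0]["p"],circ(c,r[0]["pixels"],.138))
E
python3 plan.py 0.543 -0.076 0.0765 8.8
```

```text
t cm [ 1.600e-01 -1.000e-02  1.177e+01] r [0.     0.0007 0.0018] | time 28.63 pos [ 0.5433 -0.0775  0.1942] az 8.9 F [ 0.5 -0.7 -0.4] w 0.0659
vial (49, array([ 0.4835, -0.2754,  0.059 ]), 0.4824, -0.2769, 0.0145) 0.061487594216899
amber_bottle 0.57 (655, array([ 0.5423, -0.0755,  0.137 ]), 0.5423, -0.0759, 0.0128)
white_bottle 0.57 (943, array([ 0.5519, -0.0107,  0.1369]), 0.5537, -0.0103, 0.0166)
green_bottle 0.57 (1146, array([0.5596, 0.0595, 0.1371]), 0.5599, 0.0601, 0.0135)
t cm [ 0.21  0.   11.73] r [-0.0001  0.     -0.0003] | time 28.93 pos [ 0.5433 -0.0781  0.1938] az 8.78 F [ 0.  -0.2  0.7] w 0.0662
```

View pics/s10.png

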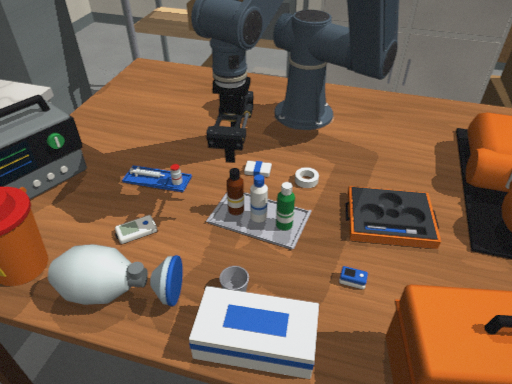

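View pics/w10.png

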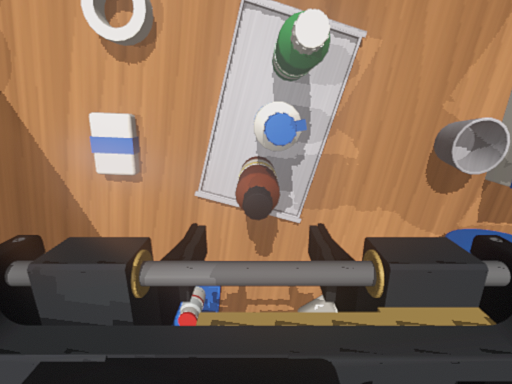

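Call:
send_rows([
  {"tx": 0.2, "ty": -0.05, "tz": 2, "rx": 0, "ry": 0, "rz": 0},
  {"tx": 0.2, "ty": -0.05, "tz": 5, "rx": 0, "ry": 0, "rz": 0},
  {"tx": 0.2, "ty": -0.05, "tz": 8, "rx": 0, "ry": 0, "rz": 0},
  {"tx": 0.2, "ty": -0.05, "tz": 10.5, "rx": 0, "ry": 0, "rz": 0},
  {"tx": 0.2, "ty": -0.05, "tz": 11.5, "rx": 0, "ry": 0, "rz": 0},
])

```text
time: 29.35
position: [0.5405, -0.0751, 0.0757]
tool_rot: [0.651, 0.759, -0.001, -0.003]
ft_force: [-0.2, -0.6, -0.7]
grip_width: 0.0662
```

Call:
send_rows([
  {"tx": 0, "ty": 0, "tz": 0, "rx": 0, "ry": 0, "rz": 0},
  {"tx": 0, "ty": 0, "tz": 0, "rx": 0, "ry": 0, "rz": 0},
  {"tx": 0, "ty": 0, "tz": 0, "rx": 0, "ry": 0, "rz": 0},
])

```text
time: 29.6
position: [0.5439, -0.0758, 0.0801]
tool_rot: [0.65, 0.76, 0.0, 0.001]
ft_force: [-0.9, -0.1, 0.6]
grip_width: 0.0663
```

```bash
python3 plan.py 0.5425 -0.076 0.0765 8.8
```

```text
t cm [-0.   -0.14  0.36] r [0.0024 0.0013 0.0011] | time 29.6 pos [ 0.5439 -0.0758  0.0801] az 8.86 F [-0.9 -0.1  0.6] w 0.0663
```

Call:
send_rows([
  {"tx": 0, "ty": -0.1, "tz": 0.2, "rx": 0, "ry": 0, "rz": 0},
  {"tx": 0, "ty": -0.1, "tz": 0.2, "rx": 0, "ry": 0, "rz": 0},
  {"tx": 0, "ty": -0.1, "tz": 0.2, "rx": 0, "ry": 0, "rz": 0},
  {"tx": 0, "ty": -0.1, "tz": 0.2, "rx": 0, "ry": 0, "rz": 0},
  {"tx": 0, "ty": -0.1, "tz": 0.2, "rx": 0, "ry": 0, "rz": 0},
], claw=3.8)

```text
time: 30.02
position: [0.5422, -0.0755, 0.0774]
tool_rot: [0.65, 0.76, 0.0, 0.001]
ft_force: [-0.7, 0.4, 2.1]
grip_width: 0.0434
```

Call:
send_rows([
  {"tx": 0, "ty": 0, "tz": 0, "rx": 0, "ry": 0, "rz": 0},
  {"tx": 0, "ty": 0, "tz": 0, "rx": 0, "ry": 0, "rz": 0},
])

```text
time: 30.18
position: [0.5423, -0.0754, 0.0774]
tool_rot: [0.65, 0.76, 0.0, 0.001]
ft_force: [0.3, -0.1, 4.4]
grip_width: 0.0433
```

Call:
send_rows([
  {"tx": 0, "ty": 0, "tz": -2, "rx": 0, "ry": 0, "rz": 0},
  {"tx": 0, "ty": 0, "tz": -5, "rx": 0, "ry": 0, "rz": 0},
  {"tx": 0, "ty": 0, "tz": -9, "rx": 0, "ry": 0, "rz": 0},
  {"tx": 0, "ty": 0, "tz": -13, "rx": 0, "ry": 0, "rz": 0},
  {"tx": 0, "ty": 0, "tz": -17, "rx": 0, "ry": 0, "rz": 0},
])

```text
time: 30.6
position: [0.5406, -0.075, 0.2477]
tool_rot: [0.65, 0.76, -0.001, -0.001]
ft_force: [1.6, 0.5, -2.1]
grip_width: 0.0438
```

```bash
python3 plan.py 0.415 0.3163 0.245 8.8
```

```text
t cm [40.59 -6.36  0.33] r [-0.0025 -0.0012  0.0014] | time 30.6 pos [ 0.5406 -0.075   0.2477] az 8.88 F [ 1.6  0.5 -2.1] w 0.0438
```

Call:
send_rows([
  {"tx": 2, "ty": -0.3, "tz": 0, "rx": 0, "ry": 0, "rz": 0},
  {"tx": 5.5, "ty": -0.9, "tz": 0, "rx": 0, "ry": 0, "rz": 0},
  {"tx": 9.5, "ty": -1.5, "tz": 0, "rx": 0, "ry": 0, "rz": 0},
  {"tx": 13.5, "ty": -2.1, "tz": 0, "rx": 0, "ry": 0, "rz": 0},
  {"tx": 17.5, "ty": -2.8, "tz": 0, "rx": 0, "ry": 0, "rz": 0},
])

```text
time: 31.02
position: [0.4857, 0.0945, 0.2464]
tool_rot: [0.651, 0.759, -0.0, -0.001]
ft_force: [0.4, -0.2, -1.8]
grip_width: 0.0435
```

Call:
send_rows([
  {"tx": 4, "ty": -0.6, "tz": 0, "rx": 0, "ry": 0, "rz": 0},
  {"tx": 8, "ty": -1.2, "tz": 0, "rx": 0, "ry": 0, "rz": 0},
  {"tx": 12, "ty": -1.9, "tz": 0, "rx": 0, "ry": 0, "rz": 0},
  {"tx": 16, "ty": -2.5, "tz": 0, "rx": 0, "ry": 0, "rz": 0},
  {"tx": 20, "ty": -3.2, "tz": 0, "rx": 0, "ry": 0, "rz": 0},
])

```text
time: 31.43
position: [0.423, 0.2874, 0.2463]
tool_rot: [0.65, 0.76, -0.001, -0.0]
ft_force: [0.9, 0.5, -2.1]
grip_width: 0.043
```

Call:
send_rows([
  {"tx": 2, "ty": -0.3, "tz": 0, "rx": 0, "ry": 0, "rz": 0},
  {"tx": 3.1, "ty": -0.5, "tz": 0, "rx": 0, "ry": 0, "rz": 0},
  {"tx": 3.1, "ty": -0.5, "tz": 0, "rx": 0, "ry": 0, "rz": 0},
  {"tx": 3.1, "ty": -0.5, "tz": 0, "rx": 0, "ry": 0, "rz": 0},
])

```text
time: 31.77
position: [0.4146, 0.3151, 0.2463]
tool_rot: [0.65, 0.76, -0.001, 0.0]
ft_force: [-0.6, -1.0, -1.5]
grip_width: 0.0432
```

```bash
python3 plan.py 0.415 0.3163 0.12 8.8; python3 - <<'E'
from meas import *
c=wcam();cv2.imwrite('pics/w11.png',c['color'][:,:,::-1]);print(kit(c))
f=full(c);z=f[...,2]
# well floors in kit frame
o=np.array([.4593,.3232]);a=np.radians(8.7);R=np.array([[np.cos(a),-np.sin(a)],[np.sin(a),np.cos(a)]])
L=(f[...,:2]-o)@R
for n,x,y in(("front",-.045,0),("L",.007,.052),("R",.007,-.052),("v",.007,0)):
    m=(z<.014)&(z>.004)&(np.hypot(L[...,0]-x,L[...,1]-y)<.038)
    if m.sum()>10: print(n,m.sum(),np.c_[L[m].min(0),L[m].max(0)].round(4).tolist())
E
python3 plan.py 0.415 0.3163 0.12 8.8
```

```text
t cm [ 0.13  0.07 12.63] r [-0.001   0.0014  0.0024] | time 31.77 pos [0.4146 0.3151 0.2463] az 8.94 F [-0.6 -1.  -1.5] w 0.0432
(np.int64(355), array([0.0259, 0.0271, 0.0285]), array([0.4597, 0.3229]), array([0.1792, 0.2125]), 8.62)
front 1175 [[-0.0734, -0.0071], [-0.0255, 0.0268]]
L 1439 [[-0.0203, 0.0375], [0.0214, 0.0807]]
R 908 [[-0.0134, 0.0374], [-0.083, -0.0142]]
v 970 [[-0.0308, 0.0289], [-0.0377, 0.0373]]
t cm [ 0.18  0.04 12.65] r [-0.0008  0.0013  0.001 ] | time 31.82 pos [0.415  0.3146 0.2465] az 8.86 F [-0.1  0.3 -1.3] w 0.0432
```

View pics/w11.png

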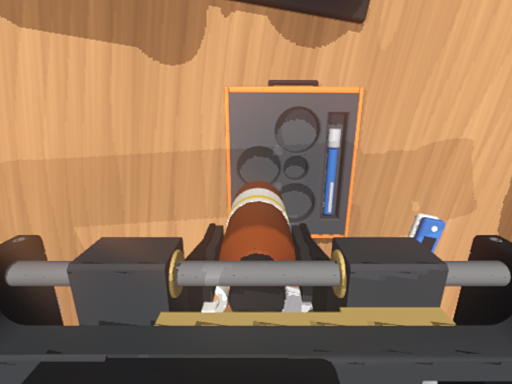

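Call:
send_rows([
  {"tx": 0.15, "ty": 0.05, "tz": 2, "rx": 0, "ry": 0, "rz": 0},
  {"tx": 0.15, "ty": 0.05, "tz": 6, "rx": 0, "ry": 0, "rz": 0},
  {"tx": 0.15, "ty": 0.05, "tz": 10, "rx": 0, "ry": 0, "rz": 0},
  {"tx": 0.15, "ty": 0.05, "tz": 12.7, "rx": 0, "ry": 0, "rz": 0},
  {"tx": 0.15, "ty": 0.05, "tz": 13.2, "rx": 0, "ry": 0, "rz": 0},
])

```text
time: 32.23
position: [0.4127, 0.3138, 0.1106]
tool_rot: [0.651, 0.759, -0.005, -0.002]
ft_force: [-0.8, 0.2, -0.9]
grip_width: 0.0434
```

Call:
send_rows([
  {"tx": 0, "ty": 0, "tz": 0, "rx": 0, "ry": 0, "rz": 0},
  {"tx": 0, "ty": 0, "tz": 0, "rx": 0, "ry": 0, "rz": 0},
  {"tx": 0, "ty": 0, "tz": 0, "rx": 0, "ry": 0, "rz": 0},
])

```text
time: 32.48
position: [0.4171, 0.3175, 0.1167]
tool_rot: [0.651, 0.759, 0.002, 0.001]
ft_force: [0.3, 0.8, -1.4]
grip_width: 0.0434
```

```bash
python3 plan.py 0.415 0.3163 0.0844 8.8
```

```text
t cm [-0.09 -0.24  3.23] r [ 0.0041 -0.0011  0.0004] | time 32.48 pos [0.4171 0.3175 0.1167] az 8.82 F [ 0.3  0.8 -1.4] w 0.0434
```

Call:
send_rows([
  {"tx": 0, "ty": -0.1, "tz": 0.4, "rx": 0, "ry": 0, "rz": 0},
  {"tx": 0, "ty": -0.1, "tz": 0.9, "rx": 0, "ry": 0, "rz": 0},
  {"tx": 0, "ty": -0.1, "tz": 1.4, "rx": 0, "ry": 0, "rz": 0},
  {"tx": 0, "ty": -0.1, "tz": 1.9, "rx": 0, "ry": 0, "rz": 0},
  {"tx": 0, "ty": -0.1, "tz": 2.3, "rx": 0, "ry": 0, "rz": 0},
])

```text
time: 32.9
position: [0.4139, 0.3172, 0.0914]
tool_rot: [0.65, 0.76, -0.0, -0.0]
ft_force: [0.1, -0.6, -0.4]
grip_width: 0.0432
```

Call:
send_rows([
  {"tx": 0, "ty": 0, "tz": 0.2, "rx": 0, "ry": 0, "rz": 0},
  {"tx": 0, "ty": 0, "tz": 0.2, "rx": 0, "ry": 0, "rz": 0},
  {"tx": 0, "ty": 0, "tz": 0.2, "rx": 0, "ry": 0, "rz": 0},
])

```text
time: 33.15
position: [0.414, 0.3172, 0.0896]
tool_rot: [0.65, 0.76, -0.0, -0.0]
ft_force: [-0.1, -0.0, -1.4]
grip_width: 0.0434
```

```bash
python3 plan.py 0.415 0.3163 0.0844 8.8
```

```text
t cm [-0.1   0.09  0.52] r [-0.0005  0.0002  0.0015] | time 33.15 pos [0.414  0.3172 0.0896] az 8.89 F [-0.1 -0.  -1.4] w 0.0434
```

Call:
send_rows([
  {"tx": -0.1, "ty": 0.1, "tz": 0.2, "rx": 0, "ry": 0, "rz": 0},
  {"tx": -0.1, "ty": 0.1, "tz": 0.35, "rx": 0, "ry": 0, "rz": 0},
  {"tx": -0.1, "ty": 0.1, "tz": 0.45, "rx": 0, "ry": 0, "rz": 0},
  {"tx": -0.1, "ty": 0.1, "tz": 0.45, "rx": 0, "ry": 0, "rz": 0},
])

```text
time: 33.48
position: [0.4152, 0.3162, 0.0852]
tool_rot: [0.65, 0.76, -0.0, -0.0]
ft_force: [-0.5, -0.1, -1.6]
grip_width: 0.043
```

Call:
send_rows([
  {"tx": 0, "ty": 0, "tz": 0.1, "rx": 0, "ry": 0, "rz": 0},
  {"tx": 0, "ty": 0, "tz": 0.1, "rx": 0, "ry": 0, "rz": 0},
  {"tx": 0, "ty": 0, "tz": 0.1, "rx": 0, "ry": 0, "rz": 0},
])

```text
time: 33.73
position: [0.4153, 0.3164, 0.0844]
tool_rot: [0.65, 0.76, 0.0, 0.0]
ft_force: [0.6, 0.2, -1.5]
grip_width: 0.0435
```

Call:
send_rows([
  {"tx": 0, "ty": 0, "tz": 0.1, "rx": 0, "ry": 0, "rz": 0},
  {"tx": 0, "ty": 0, "tz": 0.1, "rx": 0, "ry": 0, "rz": 0},
  {"tx": 0, "ty": 0, "tz": 0.1, "rx": 0, "ry": 0, "rz": 0},
])

```text
time: 33.98
position: [0.4155, 0.3165, 0.0843]
tool_rot: [0.65, 0.76, 0.0, 0.0]
ft_force: [-1.3, -0.0, 6.4]
grip_width: 0.0432
```

Seated. Release, lift, back for white at (0.5516, -0.0100).

Call:
send_rows([
  {"tx": 0, "ty": 0, "tz": 0, "rx": 0, "ry": 0, "rz": 0},
  {"tx": 0, "ty": 0, "tz": 0, "rx": 0, "ry": 0, "rz": 0},
  {"tx": 0, "ty": 0, "tz": 0, "rx": 0, "ry": 0, "rz": 0},
  {"tx": 0, "ty": 0, "tz": 0, "rx": 0, "ry": 0, "rz": 0},
], claw=6.6)

```text
time: 34.32
position: [0.4152, 0.3163, 0.0832]
tool_rot: [0.65, 0.76, -0.0, -0.0]
ft_force: [0.6, 0.4, 0.1]
grip_width: 0.0612
```

Call:
send_rows([
  {"tx": 0, "ty": 0, "tz": -1, "rx": 0, "ry": 0, "rz": 0},
  {"tx": 0, "ty": 0, "tz": -4, "rx": 0, "ry": 0, "rz": 0},
  {"tx": 0, "ty": 0, "tz": -8, "rx": 0, "ry": 0, "rz": 0},
  {"tx": 0, "ty": 0, "tz": -11, "rx": 0, "ry": 0, "rz": 0},
  {"tx": 0, "ty": 0, "tz": -12, "rx": 0, "ry": 0, "rz": 0},
])

```text
time: 34.73
position: [0.4177, 0.3176, 0.2084]
tool_rot: [0.65, 0.76, 0.004, 0.002]
ft_force: [1.0, -0.5, -0.0]
grip_width: 0.0658
```

```bash
python3 plan.py 0.5516 -0.0095 0.20 8.8
```

```text
t cm [-34.39   8.17   0.82] r [ 0.0087 -0.0026  0.0016] | time 34.73 pos [0.4177 0.3176 0.2084] az 8.89 F [ 1.  -0.5 -0. ] w 0.0658
```

Call:
send_rows([
  {"tx": -3, "ty": 0.7, "tz": 0, "rx": 0, "ry": 0, "rz": 0},
  {"tx": -7, "ty": 1.7, "tz": 0, "rx": 0, "ry": 0, "rz": 0},
  {"tx": -10.9, "ty": 2.7, "tz": 0, "rx": 0, "ry": 0, "rz": 0},
  {"tx": -14.8, "ty": 3.7, "tz": 0, "rx": 0, "ry": 0, "rz": 0},
  {"tx": -18.7, "ty": 4.6, "tz": 0, "rx": 0, "ry": 0, "rz": 0},
])

```text
time: 35.15
position: [0.4897, 0.1371, 0.2034]
tool_rot: [0.65, 0.76, -0.0, -0.0]
ft_force: [0.3, 0.1, 0.3]
grip_width: 0.0662
```

Call:
send_rows([
  {"tx": -3.9, "ty": 1, "tz": 0, "rx": 0, "ry": 0, "rz": 0},
  {"tx": -7.8, "ty": 1.9, "tz": 0, "rx": 0, "ry": 0, "rz": 0},
  {"tx": -11.7, "ty": 2.9, "tz": 0, "rx": 0, "ry": 0, "rz": 0},
  {"tx": -14.5, "ty": 3.6, "tz": 0, "rx": 0, "ry": 0, "rz": 0},
  {"tx": -15.5, "ty": 3.8, "tz": 0, "rx": 0, "ry": 0, "rz": 0},
])

```text
time: 35.57
position: [0.553, -0.013, 0.2033]
tool_rot: [0.652, 0.758, 0.0, 0.001]
ft_force: [-0.8, -0.0, 0.5]
grip_width: 0.0664
```

Call:
send_rows([
  {"tx": 0, "ty": 0, "tz": 0, "rx": 0, "ry": 0, "rz": 0},
  {"tx": 0, "ty": 0, "tz": 0, "rx": 0, "ry": 0, "rz": 0},
  {"tx": 0, "ty": 0, "tz": 0, "rx": 0, "ry": 0, "rz": 0},
])

```text
time: 35.82
position: [0.5496, -0.007, 0.203]
tool_rot: [0.65, 0.76, -0.0, -0.001]
ft_force: [0.1, 0.5, -0.5]
grip_width: 0.0661
```

```bash
python3 - <<'E'
from meas import *
c=cam('scene');cv2.imwrite('pics/s12.png',c['color'][:,:,::-1])
c=wcam()
for l in("white_bottle","green_bottle"):
  r=robot.outline_of(l,"wrist")
  if r: print(l,r[0]["p"],circ(c,r[0]["pixels"],.138))
E
python3 plan.py 0.5516 -0.0095 0.0765 8.8
```

```text
white_bottle 0.83 (699, array([ 0.5523, -0.0098,  0.1368]), 0.554, -0.0098, 0.0166)
green_bottle 0.72 (778, array([0.5598, 0.0603, 0.1371]), 0.5601, 0.06, 0.0132)
t cm [-0.27  0.09 12.69] r [-0.0004 -0.0003  0.0035] | time 36.02 pos [ 0.5504 -0.007   0.2034] az 9.0 F [ 0.3 -0.5 -0.9] w 0.0659
```

View pics/s12.png

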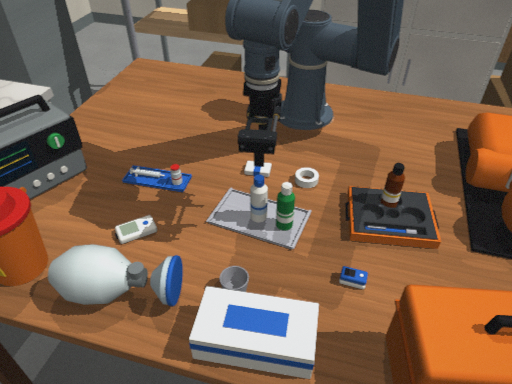

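Amber stands in its front well. Now white.

Call:
send_rows([
  {"tx": -0.25, "ty": 0.1, "tz": 2, "rx": 0, "ry": 0, "rz": 0},
  {"tx": -0.25, "ty": 0.1, "tz": 5, "rx": 0, "ry": 0, "rz": 0},
  {"tx": -0.25, "ty": 0.1, "tz": 8.5, "rx": 0, "ry": 0, "rz": 0},
  {"tx": -0.25, "ty": 0.1, "tz": 11.3, "rx": 0, "ry": 0, "rz": 0},
  {"tx": -0.25, "ty": 0.1, "tz": 12.5, "rx": 0, "ry": 0, "rz": 0},
])

```text
time: 36.43
position: [0.5498, -0.0095, 0.0751]
tool_rot: [0.65, 0.76, -0.001, -0.003]
ft_force: [-0.2, -0.1, -0.3]
grip_width: 0.0661
```

Call:
send_rows([
  {"tx": 0, "ty": 0, "tz": 0, "rx": 0, "ry": 0, "rz": 0},
  {"tx": 0, "ty": 0, "tz": 0, "rx": 0, "ry": 0, "rz": 0},
  {"tx": 0, "ty": 0, "tz": 0, "rx": 0, "ry": 0, "rz": 0},
])

```text
time: 36.68
position: [0.5533, -0.0106, 0.0794]
tool_rot: [0.65, 0.76, 0.001, 0.001]
ft_force: [0.1, 0.2, 0.6]
grip_width: 0.0662
```

```bash
python3 plan.py 0.5516 -0.0095 0.0765 8.8
```

```text
t cm [ 0.13 -0.15  0.29] r [0.002  0.0007 0.0022] | time 36.68 pos [ 0.5533 -0.0106  0.0794] az 8.93 F [0.1 0.2 0.6] w 0.0662
```

Call:
send_rows([
  {"tx": 0.1, "ty": -0.1, "tz": 0.15, "rx": 0, "ry": 0, "rz": 0},
  {"tx": 0.1, "ty": -0.1, "tz": 0.15, "rx": 0, "ry": 0, "rz": 0},
  {"tx": 0.1, "ty": -0.1, "tz": 0.15, "rx": 0, "ry": 0, "rz": 0},
  {"tx": 0.1, "ty": -0.1, "tz": 0.15, "rx": 0, "ry": 0, "rz": 0},
  {"tx": 0.1, "ty": -0.1, "tz": 0.15, "rx": 0, "ry": 0, "rz": 0},
], claw=3.8)

```text
time: 37.1
position: [0.5514, -0.0102, 0.0774]
tool_rot: [0.65, 0.76, 0.0, 0.0]
ft_force: [-0.1, -0.0, 2.6]
grip_width: 0.0436
```

Call:
send_rows([
  {"tx": 0, "ty": 0, "tz": 0, "rx": 0, "ry": 0, "rz": 0},
  {"tx": 0, "ty": 0, "tz": 0, "rx": 0, "ry": 0, "rz": 0},
])

```text
time: 37.27
position: [0.5515, -0.0102, 0.0774]
tool_rot: [0.65, 0.76, 0.0, 0.0]
ft_force: [-0.6, 0.1, 5.1]
grip_width: 0.0428
```

Call:
send_rows([
  {"tx": 0, "ty": 0, "tz": -2, "rx": 0, "ry": 0, "rz": 0},
  {"tx": 0, "ty": 0, "tz": -5, "rx": 0, "ry": 0, "rz": 0},
  {"tx": 0, "ty": 0, "tz": -9, "rx": 0, "ry": 0, "rz": 0},
  {"tx": 0, "ty": 0, "tz": -13, "rx": 0, "ry": 0, "rz": 0},
  {"tx": 0, "ty": 0, "tz": -17, "rx": 0, "ry": 0, "rz": 0},
])

```text
time: 37.68
position: [0.5503, -0.0099, 0.2477]
tool_rot: [0.65, 0.76, -0.0, -0.001]
ft_force: [0.4, -0.2, -2.2]
grip_width: 0.0433
```

```bash
python3 plan.py 0.4743 0.2727 0.245 8.8
```

```text
t cm [29.09 -3.15  0.3 ] r [-0.0021 -0.0009  0.0013] | time 37.68 pos [ 0.5503 -0.0099  0.2477] az 8.87 F [ 0.4 -0.2 -2.2] w 0.0433
```

Call:
send_rows([
  {"tx": 2, "ty": -0.2, "tz": 0, "rx": 0, "ry": 0, "rz": 0},
  {"tx": 5.5, "ty": -0.6, "tz": 0, "rx": 0, "ry": 0, "rz": 0},
  {"tx": 9, "ty": -1, "tz": 0, "rx": 0, "ry": 0, "rz": 0},
  {"tx": 12.5, "ty": -1.4, "tz": 0, "rx": 0, "ry": 0, "rz": 0},
  {"tx": 16, "ty": -1.8, "tz": 0, "rx": 0, "ry": 0, "rz": 0},
])

```text
time: 38.1
position: [0.5077, 0.1464, 0.2463]
tool_rot: [0.651, 0.759, -0.0, -0.0]
ft_force: [0.2, 0.3, -1.8]
grip_width: 0.0431
```

Call:
send_rows([
  {"tx": 3.5, "ty": -0.4, "tz": 0, "rx": 0, "ry": 0, "rz": 0},
  {"tx": 7, "ty": -0.8, "tz": 0, "rx": 0, "ry": 0, "rz": 0},
  {"tx": 10, "ty": -1.1, "tz": 0, "rx": 0, "ry": 0, "rz": 0},
  {"tx": 12.3, "ty": -1.4, "tz": 0, "rx": 0, "ry": 0, "rz": 0},
  {"tx": 13.1, "ty": -1.4, "tz": 0, "rx": 0, "ry": 0, "rz": 0},
])

```text
time: 38.52
position: [0.4726, 0.2754, 0.2461]
tool_rot: [0.649, 0.761, -0.0, -0.001]
ft_force: [0.3, -0.4, -1.0]
grip_width: 0.0432
```

Call:
send_rows([
  {"tx": 0, "ty": 0, "tz": 0, "rx": 0, "ry": 0, "rz": 0},
  {"tx": 0, "ty": 0, "tz": 0, "rx": 0, "ry": 0, "rz": 0},
  {"tx": 0, "ty": 0, "tz": 0, "rx": 0, "ry": 0, "rz": 0},
])

```text
time: 38.77
position: [0.475, 0.2713, 0.2465]
tool_rot: [0.651, 0.759, -0.0, 0.0]
ft_force: [-0.6, 0.1, -0.7]
grip_width: 0.0435
```

```bash
python3 plan.py 0.4743 0.2727 0.0844 8.8
```

```text
t cm [ 0.16 -0.04 16.21] r [-0.0005  0.0009  0.0004] | time 38.77 pos [0.475  0.2713 0.2465] az 8.82 F [-0.6  0.1 -0.7] w 0.0435
```

Call:
send_rows([
  {"tx": 0.1, "ty": 0, "tz": 2, "rx": 0, "ry": 0, "rz": 0},
  {"tx": 0.1, "ty": 0, "tz": 6, "rx": 0, "ry": 0, "rz": 0},
  {"tx": 0.1, "ty": 0, "tz": 10, "rx": 0, "ry": 0, "rz": 0},
  {"tx": 0.1, "ty": 0, "tz": 12.5, "rx": 0, "ry": 0, "rz": 0},
  {"tx": 0.1, "ty": 0, "tz": 13.2, "rx": 0, "ry": 0, "rz": 0},
])

```text
time: 39.18
position: [0.4722, 0.2707, 0.1107]
tool_rot: [0.651, 0.759, -0.004, -0.002]
ft_force: [-0.3, 0.5, -1.2]
grip_width: 0.0429
```

Call:
send_rows([
  {"tx": 0, "ty": 0, "tz": 0, "rx": 0, "ry": 0, "rz": 0},
  {"tx": 0, "ty": 0, "tz": 0, "rx": 0, "ry": 0, "rz": 0},
  {"tx": 0, "ty": 0, "tz": 0, "rx": 0, "ry": 0, "rz": 0},
  {"tx": 0, "ty": 0, "tz": 0, "rx": 0, "ry": 0, "rz": 0},
])

```text
time: 39.52
position: [0.4763, 0.2738, 0.1168]
tool_rot: [0.65, 0.76, 0.002, 0.001]
ft_force: [0.5, 0.6, -1.6]
grip_width: 0.0435
```

```bash
python3 plan.py 0.4743 0.2727 0.0844 8.8
```

```text
t cm [-0.08 -0.23  3.24] r [ 0.0044 -0.0007  0.001 ] | time 39.52 pos [0.4763 0.2738 0.1168] az 8.86 F [ 0.5  0.6 -1.6] w 0.0435
```

Call:
send_rows([
  {"tx": 0, "ty": 0, "tz": 0.4, "rx": 0, "ry": 0, "rz": 0},
  {"tx": 0, "ty": 0, "tz": 0.9, "rx": 0, "ry": 0, "rz": 0},
  {"tx": 0, "ty": 0, "tz": 1.4, "rx": 0, "ry": 0, "rz": 0},
  {"tx": 0, "ty": 0, "tz": 1.9, "rx": 0, "ry": 0, "rz": 0},
  {"tx": 0, "ty": 0, "tz": 2.4, "rx": 0, "ry": 0, "rz": 0},
])

```text
time: 39.93
position: [0.4744, 0.2735, 0.0902]
tool_rot: [0.65, 0.76, -0.0, -0.0]
ft_force: [0.3, 0.3, -1.5]
grip_width: 0.0432
```

Call:
send_rows([
  {"tx": 0, "ty": 0, "tz": 0.2, "rx": 0, "ry": 0, "rz": 0},
  {"tx": 0, "ty": 0, "tz": 0.35, "rx": 0, "ry": 0, "rz": 0},
  {"tx": 0, "ty": 0, "tz": 0.35, "rx": 0, "ry": 0, "rz": 0},
  {"tx": 0, "ty": 0, "tz": 0.35, "rx": 0, "ry": 0, "rz": 0},
])

```text
time: 40.27
position: [0.4746, 0.2735, 0.0872]
tool_rot: [0.65, 0.76, -0.0, -0.0]
ft_force: [-0.7, 0.1, -1.7]
grip_width: 0.0432
```

```bash
python3 plan.py 0.4743 0.2727 0.0844 8.8
```

```text
t cm [-0.08 -0.04  0.28] r [-0.0001  0.      0.0015] | time 40.27 pos [0.4746 0.2735 0.0872] az 8.88 F [-0.7  0.1 -1.7] w 0.0432
```

Call:
send_rows([
  {"tx": -0.05, "ty": 0, "tz": 0.1, "rx": 0, "ry": 0, "rz": 0},
  {"tx": -0.05, "ty": 0, "tz": 0.2, "rx": 0, "ry": 0, "rz": 0},
  {"tx": -0.05, "ty": 0, "tz": 0.25, "rx": 0, "ry": 0, "rz": 0},
  {"tx": -0.05, "ty": 0, "tz": 0.25, "rx": 0, "ry": 0, "rz": 0},
])

```text
time: 40.6
position: [0.4746, 0.273, 0.0848]
tool_rot: [0.65, 0.76, -0.0, -0.0]
ft_force: [0.5, 0.5, -1.7]
grip_width: 0.0432
```

Call:
send_rows([
  {"tx": 0, "ty": 0, "tz": 0.1, "rx": 0, "ry": 0, "rz": 0},
  {"tx": 0, "ty": 0, "tz": 0.1, "rx": 0, "ry": 0, "rz": 0},
  {"tx": 0, "ty": 0, "tz": 0.1, "rx": 0, "ry": 0, "rz": 0},
])

```text
time: 40.85
position: [0.4747, 0.2731, 0.0844]
tool_rot: [0.65, 0.76, 0.0, 0.0]
ft_force: [-1.7, -0.7, 4.5]
grip_width: 0.0432
```

Call:
send_rows([
  {"tx": 0, "ty": 0, "tz": 0, "rx": 0, "ry": 0, "rz": 0},
  {"tx": 0, "ty": 0, "tz": 0, "rx": 0, "ry": 0, "rz": 0},
  {"tx": 0, "ty": 0, "tz": 0, "rx": 0, "ry": 0, "rz": 0},
  {"tx": 0, "ty": 0, "tz": 0, "rx": 0, "ry": 0, "rz": 0},
], claw=6.6)

```text
time: 41.18
position: [0.4747, 0.273, 0.0837]
tool_rot: [0.65, 0.76, 0.0, 0.0]
ft_force: [-0.5, 0.5, -0.2]
grip_width: 0.0612
```

Call:
send_rows([
  {"tx": 0, "ty": 0, "tz": -1, "rx": 0, "ry": 0, "rz": 0},
  {"tx": 0, "ty": 0, "tz": -4, "rx": 0, "ry": 0, "rz": 0},
  {"tx": 0, "ty": 0, "tz": -8, "rx": 0, "ry": 0, "rz": 0},
  {"tx": 0, "ty": 0, "tz": -11, "rx": 0, "ry": 0, "rz": 0},
  {"tx": 0, "ty": 0, "tz": -12, "rx": 0, "ry": 0, "rz": 0},
])

```text
time: 41.6
position: [0.4774, 0.274, 0.2092]
tool_rot: [0.65, 0.76, 0.004, 0.002]
ft_force: [1.2, 0.0, -0.1]
grip_width: 0.0659
```

```bash
python3 plan.py 0.560 0.0605 0.20 8.8
```

```text
t cm [-22.37   4.86   0.93] r [ 0.0094 -0.0016  0.0015] | time 41.6 pos [0.4774 0.274  0.2092] az 8.89 F [ 1.2  0.  -0.1] w 0.0659
```

Use ty 5.1, tx −22.3 (settled values).

Call:
send_rows([
  {"tx": -3, "ty": 0.7, "tz": 0, "rx": 0, "ry": 0, "rz": 0},
  {"tx": -6.5, "ty": 1.5, "tz": 0, "rx": 0, "ry": 0, "rz": 0},
  {"tx": -10, "ty": 2.3, "tz": 0, "rx": 0, "ry": 0, "rz": 0},
  {"tx": -13.5, "ty": 3.1, "tz": 0, "rx": 0, "ry": 0, "rz": 0},
  {"tx": -17, "ty": 3.9, "tz": 0, "rx": 0, "ry": 0, "rz": 0},
])

```text
time: 42.02
position: [0.5394, 0.1097, 0.2039]
tool_rot: [0.65, 0.76, -0.0, -0.0]
ft_force: [0.8, 0.2, 0.6]
grip_width: 0.0662
```

Call:
send_rows([
  {"tx": -3, "ty": 0.7, "tz": 0, "rx": 0, "ry": 0, "rz": 0},
  {"tx": -4.8, "ty": 1.1, "tz": 0, "rx": 0, "ry": 0, "rz": 0},
  {"tx": -5.3, "ty": 1.2, "tz": 0, "rx": 0, "ry": 0, "rz": 0},
  {"tx": -5.3, "ty": 1.2, "tz": 0, "rx": 0, "ry": 0, "rz": 0},
  {"tx": -5.3, "ty": 1.2, "tz": 0, "rx": 0, "ry": 0, "rz": 0},
])

```text
time: 42.43
position: [0.5586, 0.0612, 0.2036]
tool_rot: [0.65, 0.76, -0.0, -0.001]
ft_force: [-0.1, 0.9, -0.2]
grip_width: 0.0661
```

Call:
send_rows([
  {"tx": 0, "ty": 0, "tz": 0, "rx": 0, "ry": 0, "rz": 0},
  {"tx": 0, "ty": 0, "tz": 0, "rx": 0, "ry": 0, "rz": 0},
])

```text
time: 42.6
position: [0.5586, 0.0621, 0.2038]
tool_rot: [0.65, 0.76, -0.0, -0.0]
ft_force: [0.6, 0.1, -0.2]
grip_width: 0.066
```

```bash
python3 - <<'E'
from meas import *
c=cam('scene');cv2.imwrite('pics/s13.png',c['color'][:,:,::-1])
c=wcam()
for l in("green_bottle",):
  r=robot.outline_of(l,"wrist")
  if r: print(l,r[0]["p"],circ(c,r[0]["pixels"],.138))
E
python3 plan.py 0.560 0.0607 0.0765 8.8
```

```text
green_bottle 0.85 (620, array([0.56  , 0.0611, 0.1369]), 0.5599, 0.0597, 0.0134)
t cm [-0.11  0.08 12.74] r [-0.0001 -0.0001  0.003 ] | time 42.75 pos [0.5591 0.0616 0.2039] az 8.97 F [-0.1  0.1  0.1] w 0.0661
```

View pics/s13.png

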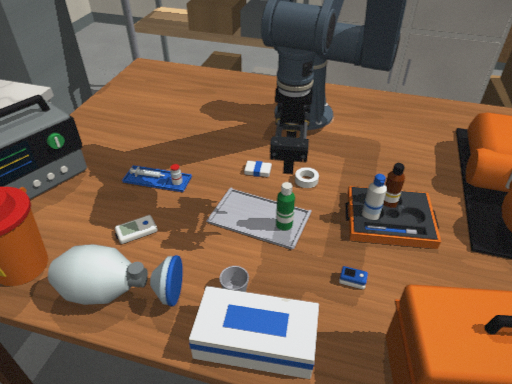

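White back in its well. Now green.

Call:
send_rows([
  {"tx": -0.1, "ty": 0.1, "tz": 2, "rx": 0, "ry": 0, "rz": 0},
  {"tx": -0.1, "ty": 0.1, "tz": 5, "rx": 0, "ry": 0, "rz": 0},
  {"tx": -0.1, "ty": 0.1, "tz": 8.5, "rx": 0, "ry": 0, "rz": 0},
  {"tx": -0.1, "ty": 0.1, "tz": 11.3, "rx": 0, "ry": 0, "rz": 0},
  {"tx": -0.1, "ty": 0.1, "tz": 12.5, "rx": 0, "ry": 0, "rz": 0},
])

```text
time: 43.17
position: [0.558, 0.0604, 0.0754]
tool_rot: [0.65, 0.76, -0.002, -0.002]
ft_force: [-0.5, 0.4, -0.1]
grip_width: 0.0659
```

Call:
send_rows([
  {"tx": 0, "ty": 0, "tz": 0, "rx": 0, "ry": 0, "rz": 0},
  {"tx": 0, "ty": 0, "tz": 0, "rx": 0, "ry": 0, "rz": 0},
  {"tx": 0, "ty": 0, "tz": 0, "rx": 0, "ry": 0, "rz": 0},
  {"tx": 0, "ty": 0, "tz": 0, "rx": 0, "ry": 0, "rz": 0},
])

```text
time: 43.5
position: [0.5619, 0.0598, 0.0803]
tool_rot: [0.65, 0.76, 0.001, 0.001]
ft_force: [-0.4, -0.8, -0.4]
grip_width: 0.0658
```

```bash
python3 plan.py 0.560 0.0607 0.0765 8.8
```

```text
t cm [ 0.12 -0.17  0.38] r [0.0032 0.0008 0.0017] | time 43.5 pos [0.5619 0.0598 0.0803] az 8.9 F [-0.4 -0.8 -0.4] w 0.0658
```

Call:
send_rows([
  {"tx": 0.1, "ty": -0.1, "tz": 0.15, "rx": 0, "ry": 0, "rz": 0},
  {"tx": 0.1, "ty": -0.1, "tz": 0.15, "rx": 0, "ry": 0, "rz": 0},
  {"tx": 0.1, "ty": -0.1, "tz": 0.15, "rx": 0, "ry": 0, "rz": 0},
  {"tx": 0.1, "ty": -0.1, "tz": 0.15, "rx": 0, "ry": 0, "rz": 0},
  {"tx": 0.1, "ty": -0.1, "tz": 0.15, "rx": 0, "ry": 0, "rz": 0},
], claw=3.8)

```text
time: 43.92
position: [0.5599, 0.0605, 0.0777]
tool_rot: [0.65, 0.76, 0.0, 0.001]
ft_force: [-0.2, 0.3, 0.7]
grip_width: 0.0435
```

Call:
send_rows([
  {"tx": 0, "ty": 0, "tz": 0, "rx": 0, "ry": 0, "rz": 0},
  {"tx": 0, "ty": 0, "tz": 0, "rx": 0, "ry": 0, "rz": 0},
])

```text
time: 44.08
position: [0.5599, 0.0605, 0.0777]
tool_rot: [0.65, 0.76, 0.0, 0.0]
ft_force: [0.1, 0.8, 3.0]
grip_width: 0.0432
```

Call:
send_rows([
  {"tx": 0, "ty": 0, "tz": -2, "rx": 0, "ry": 0, "rz": 0},
  {"tx": 0, "ty": 0, "tz": -5, "rx": 0, "ry": 0, "rz": 0},
  {"tx": 0, "ty": 0, "tz": -9, "rx": 0, "ry": 0, "rz": 0},
  {"tx": 0, "ty": 0, "tz": -13, "rx": 0, "ry": 0, "rz": 0},
  {"tx": 0, "ty": 0, "tz": -17, "rx": 0, "ry": 0, "rz": 0},
])

```text
time: 44.5
position: [0.5582, 0.0606, 0.2481]
tool_rot: [0.65, 0.76, -0.001, -0.001]
ft_force: [0.8, -0.7, -1.3]
grip_width: 0.0437
```

```bash
python3 plan.py 0.4587 0.3755 0.25 8.8
```

```text
t cm [32.65 -4.98 -0.15] r [-0.0028 -0.0007  0.0013] | time 44.5 pos [0.5582 0.0606 0.2481] az 8.88 F [ 0.8 -0.7 -1.3] w 0.0437
```

Call:
send_rows([
  {"tx": 2, "ty": -0.3, "tz": 0, "rx": 0, "ry": 0, "rz": 0},
  {"tx": 5.5, "ty": -0.9, "tz": 0, "rx": 0, "ry": 0, "rz": 0},
  {"tx": 9.5, "ty": -1.5, "tz": 0, "rx": 0, "ry": 0, "rz": 0},
  {"tx": 13.5, "ty": -2.1, "tz": 0, "rx": 0, "ry": 0, "rz": 0},
  {"tx": 17.5, "ty": -2.8, "tz": 0, "rx": 0, "ry": 0, "rz": 0},
])

```text
time: 44.92
position: [0.5035, 0.2302, 0.2468]
tool_rot: [0.651, 0.759, -0.001, -0.0]
ft_force: [0.5, -0.4, -1.4]
grip_width: 0.0435
```

Call:
send_rows([
  {"tx": 4, "ty": -0.6, "tz": 0, "rx": 0, "ry": 0, "rz": 0},
  {"tx": 8, "ty": -1.2, "tz": 0, "rx": 0, "ry": 0, "rz": 0},
  {"tx": 11.5, "ty": -1.7, "tz": 0, "rx": 0, "ry": 0, "rz": 0},
  {"tx": 14.2, "ty": -2.2, "tz": 0, "rx": 0, "ry": 0, "rz": 0},
  {"tx": 15.1, "ty": -2.3, "tz": 0, "rx": 0, "ry": 0, "rz": 0},
])

```text
time: 45.33
position: [0.456, 0.3782, 0.2465]
tool_rot: [0.649, 0.761, -0.0, -0.001]
ft_force: [-0.0, -0.6, -2.3]
grip_width: 0.0432
```

Call:
send_rows([
  {"tx": 0, "ty": 0, "tz": 0, "rx": 0, "ry": 0, "rz": 0},
  {"tx": 0, "ty": 0, "tz": 0, "rx": 0, "ry": 0, "rz": 0},
  {"tx": 0, "ty": 0, "tz": 0, "rx": 0, "ry": 0, "rz": 0},
])

```text
time: 45.58
position: [0.459, 0.3733, 0.2469]
tool_rot: [0.651, 0.759, -0.001, 0.0]
ft_force: [1.0, -0.3, -1.9]
grip_width: 0.0433
```

```bash
python3 plan.py 0.4587 0.3755 0.0847 8.8
```

```text
t cm [ 0.24  0.02 16.22] r [-0.001   0.0013  0.0003] | time 45.58 pos [0.459  0.3733 0.2469] az 8.82 F [ 1.  -0.3 -1.9] w 0.0433
```

Call:
send_rows([
  {"tx": 0.15, "ty": 0, "tz": 2, "rx": 0, "ry": 0, "rz": 0},
  {"tx": 0.15, "ty": 0, "tz": 6, "rx": 0, "ry": 0, "rz": 0},
  {"tx": 0.15, "ty": 0, "tz": 10, "rx": 0, "ry": 0, "rz": 0},
  {"tx": 0.15, "ty": 0, "tz": 12.5, "rx": 0, "ry": 0, "rz": 0},
  {"tx": 0.15, "ty": 0, "tz": 13.2, "rx": 0, "ry": 0, "rz": 0},
])

```text
time: 46.0
position: [0.4563, 0.3726, 0.1108]
tool_rot: [0.651, 0.759, -0.005, -0.002]
ft_force: [-0.0, -0.4, -1.2]
grip_width: 0.0432
```

Call:
send_rows([
  {"tx": 0, "ty": 0, "tz": 0, "rx": 0, "ry": 0, "rz": 0},
  {"tx": 0, "ty": 0, "tz": 0, "rx": 0, "ry": 0, "rz": 0},
  {"tx": 0, "ty": 0, "tz": 0, "rx": 0, "ry": 0, "rz": 0},
  {"tx": 0, "ty": 0, "tz": 0, "rx": 0, "ry": 0, "rz": 0},
])

```text
time: 46.33
position: [0.4602, 0.3768, 0.1176]
tool_rot: [0.65, 0.76, 0.002, 0.001]
ft_force: [0.3, -0.3, -1.2]
grip_width: 0.0434
```

```bash
python3 plan.py 0.4587 0.3755 0.0847 8.8
```

```text
t cm [-0.11 -0.18  3.29] r [ 0.0045 -0.0015  0.001 ] | time 46.33 pos [0.4602 0.3768 0.1176] az 8.86 F [ 0.3 -0.3 -1.2] w 0.0434
```

Call:
send_rows([
  {"tx": 0, "ty": 0, "tz": 0.4, "rx": 0, "ry": 0, "rz": 0},
  {"tx": 0, "ty": 0, "tz": 0.9, "rx": 0, "ry": 0, "rz": 0},
  {"tx": 0, "ty": 0, "tz": 1.4, "rx": 0, "ry": 0, "rz": 0},
  {"tx": 0, "ty": 0, "tz": 1.9, "rx": 0, "ry": 0, "rz": 0},
  {"tx": 0, "ty": 0, "tz": 2.4, "rx": 0, "ry": 0, "rz": 0},
])

```text
time: 46.75
position: [0.4583, 0.3762, 0.0907]
tool_rot: [0.65, 0.76, -0.0, -0.0]
ft_force: [0.7, 0.2, -1.1]
grip_width: 0.0434
```

Call:
send_rows([
  {"tx": 0, "ty": 0, "tz": 0.2, "rx": 0, "ry": 0, "rz": 0},
  {"tx": 0, "ty": 0, "tz": 0.35, "rx": 0, "ry": 0, "rz": 0},
  {"tx": 0, "ty": 0, "tz": 0.35, "rx": 0, "ry": 0, "rz": 0},
  {"tx": 0, "ty": 0, "tz": 0.35, "rx": 0, "ry": 0, "rz": 0},
])

```text
time: 47.08
position: [0.4585, 0.3763, 0.0877]
tool_rot: [0.65, 0.76, -0.0, -0.0]
ft_force: [0.1, -0.2, -1.5]
grip_width: 0.0432
```

```bash
python3 plan.py 0.4587 0.3755 0.0847 8.8
```

```text
t cm [-0.08  0.    0.3 ] r [-0.0001  0.      0.0014] | time 47.08 pos [0.4585 0.3763 0.0877] az 8.88 F [ 0.1 -0.2 -1.5] w 0.0432
```

Call:
send_rows([
  {"tx": -0.05, "ty": 0, "tz": 0.1, "rx": 0, "ry": 0, "rz": 0},
  {"tx": -0.05, "ty": 0, "tz": 0.2, "rx": 0, "ry": 0, "rz": 0},
  {"tx": -0.05, "ty": 0, "tz": 0.25, "rx": 0, "ry": 0, "rz": 0},
  {"tx": -0.05, "ty": 0, "tz": 0.25, "rx": 0, "ry": 0, "rz": 0},
])

```text
time: 47.42
position: [0.4585, 0.3757, 0.0853]
tool_rot: [0.65, 0.76, -0.0, -0.0]
ft_force: [0.3, -0.2, -1.6]
grip_width: 0.0431
```

Call:
send_rows([
  {"tx": 0, "ty": 0, "tz": 0.1, "rx": 0, "ry": 0, "rz": 0},
  {"tx": 0, "ty": 0, "tz": 0.1, "rx": 0, "ry": 0, "rz": 0},
  {"tx": 0, "ty": 0, "tz": 0.1, "rx": 0, "ry": 0, "rz": 0},
])

```text
time: 47.67
position: [0.4588, 0.3759, 0.0847]
tool_rot: [0.65, 0.76, 0.0, 0.0]
ft_force: [0.1, -0.8, 1.3]
grip_width: 0.0437
```

Call:
send_rows([
  {"tx": 0, "ty": 0, "tz": 0.05, "rx": 0, "ry": 0, "rz": 0},
  {"tx": 0, "ty": 0, "tz": 0.05, "rx": 0, "ry": 0, "rz": 0},
])

```text
time: 47.83
position: [0.4588, 0.376, 0.0846]
tool_rot: [0.65, 0.76, 0.0, 0.0]
ft_force: [-0.6, 0.1, 4.3]
grip_width: 0.0433
```

Call:
send_rows([
  {"tx": 0, "ty": 0, "tz": 0, "rx": 0, "ry": 0, "rz": 0},
  {"tx": 0, "ty": 0, "tz": 0, "rx": 0, "ry": 0, "rz": 0},
  {"tx": 0, "ty": 0, "tz": 0, "rx": 0, "ry": 0, "rz": 0},
  {"tx": 0, "ty": 0, "tz": 0, "rx": 0, "ry": 0, "rz": 0},
], claw=6.6)

```text
time: 48.17
position: [0.4585, 0.3757, 0.0835]
tool_rot: [0.65, 0.76, -0.0, -0.0]
ft_force: [-0.6, -0.4, -0.4]
grip_width: 0.0614
```

Call:
send_rows([
  {"tx": 0, "ty": 0, "tz": -1, "rx": 0, "ry": 0, "rz": 0},
  {"tx": 0, "ty": 0, "tz": -4, "rx": 0, "ry": 0, "rz": 0},
  {"tx": 0, "ty": 0, "tz": -8, "rx": 0, "ry": 0, "rz": 0},
  {"tx": 0, "ty": 0, "tz": -12, "rx": 0, "ry": 0, "rz": 0},
  {"tx": 0, "ty": 0, "tz": -16, "rx": 0, "ry": 0, "rz": 0},
])

```text
time: 48.58
position: [0.4581, 0.3755, 0.2459]
tool_rot: [0.65, 0.76, -0.0, -0.0]
ft_force: [1.4, 0.9, -0.0]
grip_width: 0.0659
```

Call:
send_rows([
  {"tx": 0, "ty": 0, "tz": -3, "rx": 0, "ry": 0, "rz": 0},
  {"tx": 0, "ty": 0, "tz": -5, "rx": 0, "ry": 0, "rz": 0},
  {"tx": 0, "ty": 0, "tz": -5, "rx": 0, "ry": 0, "rz": 0},
  {"tx": 0, "ty": 0, "tz": -5, "rx": 0, "ry": 0, "rz": 0},
])

```text
time: 48.92
position: [0.4589, 0.376, 0.2956]
tool_rot: [0.65, 0.76, 0.002, 0.001]
ft_force: [0.5, -0.7, -0.2]
grip_width: 0.0658
```

```bash
python3 - <<'E'
from meas import *
c=cam('scene');cv2.imwrite('pics/s14.png',c['color'][:,:,::-1])
r=robot.outline_of("vial","scene")
if r: P=world(c,r[0]["pixels"]);print("vial",np.median(P,0),P[:,2].max())
for l in("pen_torch","syringe"):
  r=robot.outline_of(l,"scene")
  if r: P=world(c,r[0]["pixels"]);print(l,np.median(P,0).round(3),"before pen .524 .326 syr .482 -.369")
c=wcam();cv2.imwrite('pics/w14.png',c['color'][:,:,::-1])
for l in("amber_bottle","white_bottle","green_bottle"):
  r=robot.outline_of(l,"wrist")
  if r: print(l,r[0]["p"],circ(c,r[0]["pixels"],.145))
c=cam('top');cv2.imwrite('pics/t14.png',c['color'][:,:,::-1])
print(robot.get_obs()["time"])
E
```

```text
vial [ 0.49097448 -0.27163792  0.03811765] 0.061782799882298664
pen_torch [0.525 0.307 0.022] before pen .524 .326 syr .482 -.369
syringe [ 0.483 -0.373  0.016] before pen .524 .326 syr .482 -.369
amber_bottle 0.64 (326, array([0.4159, 0.3161, 0.144 ]), 0.4158, 0.3151, 0.0131)
white_bottle 0.55 (187, array([0.4759, 0.2785, 0.1434]), 0.4775, 0.2748, 0.0162)
green_bottle 0.84 (364, array([0.4588, 0.376 , 0.144 ]), 0.459, 0.3753, 0.0132)
49.3667
```

View pics/s14.png

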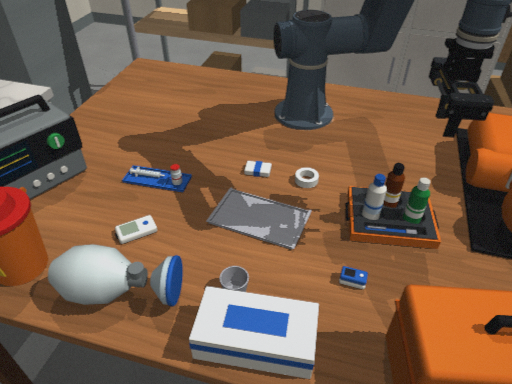

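View pics/w14.png

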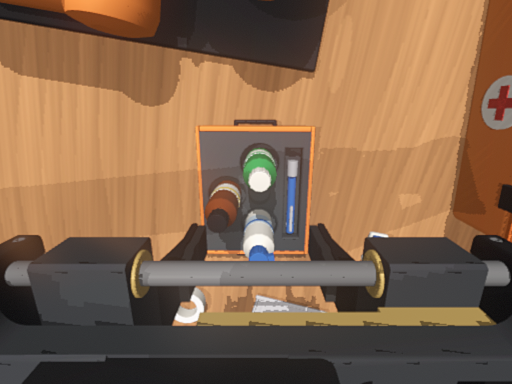

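View pics/t14.png

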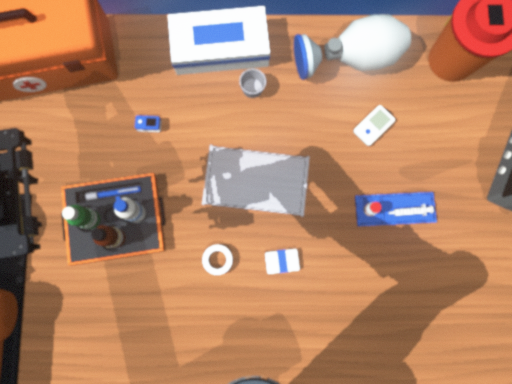

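```bash
python3 - <<'E'
from meas import *
a=cv2.imread('pics/top0.png');b=cv2.imread('pics/t14.png')
def pen(i):
    h=cv2.cvtColor(i[180:206,75:150],cv2.COLOR_BGR2HSV);m=(h[...,0]>100)&(h[...,0]<125)&(h[...,1]>110);n=cv2.connectedComponentsWithStats(m.astype(np.uint8));k=1+n[2][1:,4].argmax();return n[2][k],n[3][k].round(1)
print(pen(a),pen(b))
d=np.hstack([a[175:275,50:175],b[175:275,50:175]]);cv2.imwrite('pics/cmp.png',cv2.resize(d,None,fx=3,fy=3))
E
```

```text
(array([ 23,   7,  43,  19, 269], dtype=int32), array([40.7, 15.9])) (array([ 23,   7,  43,  19, 267], dtype=int32), array([40.7, 15.8]))
```

View pics/cmp.png

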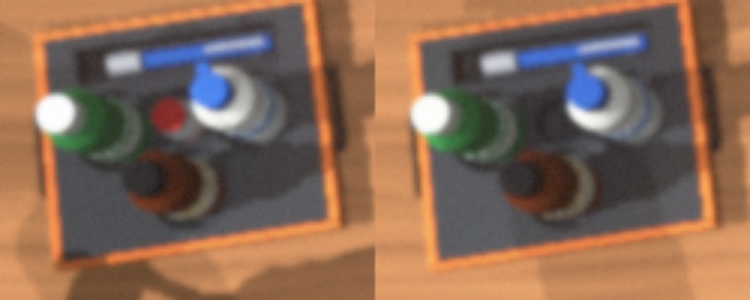

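Torch unmoved, the bottles back as they stood, the vial gone from its well. Handing in.

```bash
python3 -c "
from rig import robot
print(robot.hand_in())"
```

```text
the job is handed in; nothing more can be done
None
```

The job is done and handed in at about 50 s of the 144 s allowed. I stood the amber, white and green bottles on the steel tray. The vial then went upright into the empty end compartment of the blue drug tray. After that I put each bottle back in the well it came from. Every object was lowered until the wrist force showed contact, never above about 7 N, before I let go.

**Last checks:**
- **Bottles:** the amber and green cap centres, read by the wrist camera, lie within 1 mm of where they started. White was partly hidden by the gripper at that point, so its reading was up to 4 mm off. The top-camera picture shows it standing upright in its well as before.
- **Vial:** it stands upright in the end compartment, its top at about 61 mm in the scene camera (60 mm expected).
- **Pen torch:** one reading disagreed. The scene-camera outline put its middle about 19 mm further along y than at the start. I take that as the bottles hiding part of it, because its blue part lies at the same pixels in the top camera before and after.
- **Syringe:** it lies as before, within 4 mm by the scene-camera outline. I did not make a closer check.
- **Arm:** it was clear of everything, about 0.15 m above the bottles, when I handed in.

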